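# File a colour swatch board in a lever arch file

### The job

File the loose punched swatch board in the open lever arch file: lift the file's lever until the rings spring fully open, thread the board's two holes over the two posts and lower it until it lies flat on the boards already filed, then press the lever fully down so that the rings close and stay shut. The posts do not stand quite where they should, so feel the board gently on and down rather than forcing it, and leave the unpunched panel where it lies.

Things in the scene. Friction and masses are not known exactly. Their poses are not given: they have to be found in the camera images.
- file: Lever arch file lying open, fixed; grey cloth-covered boards 3 mm thick, 164 mm wide. Origin on the table under the nominal middle between its posts; x away from the spine (spine and front cover lie toward -x, to -330 mm; back cover ends at +50), y along the spine, z up. The steel mechanism (mech: posts, rings, lever, filed boards) is riveted on by hand and sits up to 3.5 mm off along x and y, unmeasured.
- posts (a point): Nominal middle between the tips of the file's two fixed upright posts, 44.5 mm above the table; axes as the file's. Posts at y = -40 and +40 mm from it, 5 mm thick, narrowing over the top 5 mm to a blunt 3.6 mm end. The real posts, 80 mm apart, stand up to 3.5 mm from this along x and y: find them by feel or sight.
- rings (a point): Nominal middle of the shaft of the two steel arches (5 mm wire at y = -40 and +40 mm), 11 mm above the table; axes as the file's. Shut, the arches cap the posts and reach 56 mm above the table; open they lean toward -x, tips about 28 mm behind the posts, 67 mm high.
- lever_axis (a point): Nominal hinge axis of the lever, along the file's y, 22 mm above the table, midway between the rings; axes as the file's. The lever's black grip roll, 8 mm thick and 16 mm long along y, has its centre at (-56, 0, +8.5) mm from here with the lever down and circles about this axis, up and toward +x, as it is lifted. Bracket cheeks beside the axis are 23 mm wide; a thin spring strut lies under the lever.
- lever (a joint): Lever angle, rad: 0 pressed down, rings shut and latched; 1.15 fully up, rings open. A toggle spring acts on it: lifting takes about 4 N at the tip as far as a dead point at 0.2 rad, then it springs fully open by itself and stays; closing takes about 10 N at the tip, less below 0.5 rad; below 0.2 rad the spring pulls it shut and holds it. The rings are geared to it.
- filed_place (a point): Nominal place of the swatch board's origin when filed, 16.5 mm above the table (top of the two boards already on the posts, same size and shape as the swatch board); axes as the file's, and the filed board's axes point the same way.
- swatch: Punched swatch board, loose: bare wood 50 x 120 x 6 mm with four painted patches on top, about 40 g. Origin at the centre of its underside; x across the 50 mm width, y along the length, z up. Two round through holes, 6.5 mm wide, at (-16, -40) and (-16, +40) mm.
- blank: Unpunched panel, not to be filed, loose: bare wood 44 x 105 x 6 mm with three painted patches, no holes. Origin at the centre of its underside; x across the width, y along the length, z up. It and the swatch board lie to the right of the file, one nearer the robot than the other, either way round.

How it is judged:
On the way, in this order (a step that is already met when the one before it is completed fails the run):
1. the lever is lifted and the rings stand open (value of joint lever above 1 rad), for 0.2 s.
2. the swatch board lies on the posts, flat on the filed boards, while the rings are open (value of joint lever above 0.9 rad and x of swatch in the frame of file between 0.01 and 0.022 m and y of swatch in the frame of file between -0.006 and 0.006 m and z of swatch in the frame of file below 0.0195 m and angle between swatch's own z axis and vertical below 0.05 rad and angle between the x axis of swatch and the x axis of file, either way round below 0.08 rad), for 0.2 s.
At the end, for the whole second after the job is handed in: Lever below 0.06 rad (fully down); the punched board on both posts, flat on the filed boards (underside within 3 mm of them, tilt below 0.05 rad), its axes within 0.08 rad of the file's and within 6 mm of its filed place; board at rest (value of joint lever below 0.06 rad and x of swatch in the frame of file between 0.01 and 0.022 m and y of swatch in the frame of file between -0.006 and 0.006 m and z of swatch in the frame of file below 0.0195 m and angle between swatch's own z axis and vertical below 0.05 rad and angle between the x axis of swatch and the x axis of file, either way round below 0.08 rad and linear speed of swatch below 0.02 m/s); the robot touches nothing.
It fails at once if the board is forced: it presses on the posts, the rings or the pile with more than 20 N (contact force between swatch and mech above 20 N).
It fails at once if the unpunched panel is moved more than 25 mm (distance of blank from where it was at the start of the episode above 0.025 m).
It also fails if it takes over 72 s, if anything falls off the work surface, if the arm or the gripper's body presses on something with over 40 N, if the wrist force passes 120 N, or if a joint passes its speed limit or range.

### The arm

A 6-joint arm with a two-finger parallel gripper is mounted at the origin on the work surface; the furniture and walls round the work are solid. World frame = base frame: x ahead of the robot, y to its left, z up, the work surface at z = 0. Lengths are in m, angles in rad, forces in N, time in s.
With the tool pointing down it reaches from about 0.275 to 0.975 m from the base axis. Payload 8.4 kg.
Tool frame: the origin (TCP) lies at the centre of the arm's flange, where the gripper is bolted on; the fingertips stand 190 mm ahead of it and the grasp point (between the pads) lies 171 mm ahead of it; z points along the fingers, x is the direction in which the jaws open and shut, and the axes are right-handed (so a half turn about z gives the same grasp; the last joint's range is limited). The gripper opens to 92 mm and grips with 3 to 60 N. Pads are 20 mm wide; open, the fingers measure 128 mm over their backs; the gripper's body (75 mm by 189 mm) begins 69 mm behind the grasp point.
Start: joints at [-1.31, 0.353, 1.633, -0, 1.155, -0.002], TCP at [0.162, -0.604, 0.405] pointing down, gripper open.
Joint ranges: [-2.63, 2.63], [-0.92, 2.1], [0.06, 2.66], [-1.3, 4.44], [0, 2.69], [-3.02, 3.02]. Speed limits (rad/s): [2.22, 2.22, 2.79, 3.14, 3.14, 3.14].

### API

Orientations are given as a unit quaternion [x, y, z, w].
In Python, from bench import bot gives the robot as it stands.
- The arm moves only by the tool drive_tool, never from a script. Its argument "targets" is text: rows parted by semicolons, each of 5 numbers parted by spaces: the closure, from -1 (fully open) to 1 (shut), then the shift along the tool's x, y, z in cm, then the turn about the tool's z in degrees. In form: grip dx dy dz spin; .... A call has 1 to 8 rows; each row is the pose to reach, as a shift and turn from the pose commanded when the call began, along the tool's axes at that moment; what a row does not reach only later rows make up. A row lasts 1/10 s, in which the tool goes at most 50 mm and 8.59 degrees, less where a joint would pass 70% of its speed; a pose out of reach is approached as far as the arm can. A call with a gripper value outside its range is refused whole. The fingers move at their own pace and stop on an object; "grip_force" is the grip in N (left out, the last holds). Time passes only in rows, so rows that repeat a pose let the fingers close. It gives the time, the measured TCP pose, the force and the opening at its end, in the units of the state.
- bot.get_state(): the state, without advancing time (a new reading comes with each control period).
- bot.camera(name): name is "scene" or "top" or "wrist"; returns a dict with "img" (384x512x3 uint8, red, green, blue), "fx", "fy", "cx", "cy" (pixels), "rvec" (rotation vector, rad) and "tvec" (3), from world to camera coordinates, as OpenCV has them. Camera axes: x right, y down, z forward; pixel columns grow to the right and rows downward; lengths in m; the calibration is good to about 2 mm. The wrist camera is an equidistant fisheye: a pixel r from the principal point sees the ray r / f radians off the axis. A picture is of the moment at which its call begins. There is no depth.
- bot.sign_off(): hands the job in, once; it reports no verdict.
The state is a dict: "clock": time; "joint_pos": joint angles; "dq": joint speeds; "effort": joint torques, N m; "eef_pos": TCP position; "tcp_rot": TCP orientation; "ft_force": force on the tool from outside, world axes, zero at the start; "wrist_torque": the same for the moment, N m; "finger_gap": finger opening in m.
Only numpy, scipy, OpenCV 4.12 (cv2) and the standard library are available. Lean on these libraries where they do the work, as an engineer would, in place of code of your own. Each camera call takes 0.05 s, during which the arm holds its last target.

## Working session

There is one attempt and no reset: what is moved stays moved. The work goes in short steps, Python scripts to look and compute and a tool call to move; the robot and the scene stay as the last step left them, time stands still between calls to the robot, and variables do not carry over. Pictures are saved under pics/ and viewed, and the job is handed in when it is done.

Besides the shell and the picture viewer there is one more tool, called after "Call:" by a JSON object that holds its "fn" and its "kwargs", one argument or row to a line. drive_tool: Moves the arm, as the interface text tells. Its arguments: {"type":"object","properties":{"targets":{"type":"string"},"grip_force":{"type":"number"}},"required":["targets"]}

```bash
ls; mkdir -p pics; cat > h.py <<'E'
from bench import bot
import numpy as np, cv2
def snap(n,f):
    c=bot.camera(n); cv2.imwrite(f'pics/{f}.png',c['img'][:,:,::-1]); np.save(f'pics/{f}.npy',c,allow_pickle=True); return c
def load(f): return np.load(f'pics/{f}.npy',allow_pickle=True).item()
def crop(f,x0,y0,x1,y1,s):
    c=load(f); im=c['img'][y0:y1,x0:x1,::-1]; im=cv2.resize(im,None,fx=s,fy=s,interpolation=cv2.INTER_CUBIC); cv2.imwrite(f'pics/{f}_c{x0}_{y0}.png',im)
def ray(c,u,v,fish=False):
    R=cv2.Rodrigues(np.array(c['rvec'],float))[0]; t=np.array(c['tvec'],float).ravel()
    if fish:
        a=np.array([(u-c['cx'])/c['fx'],(v-c['cy'])/c['fy']]); r=np.linalg.norm(a)+1e-12
        d=np.array([a[0]/r*np.sin(r),a[1]/r*np.sin(r),np.cos(r)])
    else: d=np.array([(u-c['cx'])/c['fx'],(v-c['cy'])/c['fy'],1])
    return -R.T@t, R.T@d
def atz(c,u,v,z,fish=False):
    o,d=ray(c,u,v,fish); return o+d*(z-o[2])/d[2]
def proj(c,p,fish=False):
    R=cv2.Rodrigues(np.array(c['rvec'],float))[0]; t=np.array(c['tvec'],float).ravel()
    q=R@np.array(p)+t
    if fish:
        r=np.hypot(q[0],q[1]); th=np.arctan2(r,q[2]); return np.array([c['cx']+c['fx']*th*q[0]/r,c['cy']+c['fy']*th*q[1]/r])
    return np.array([c['cx']+c['fx']*q[0]/q[2],c['cy']+c['fy']*q[1]/q[2]])
E
python3 - <<'E'
from h import *
print(bot.get_state())
for n in ['scene','top','wrist']:
    c=snap(n,n+'0'); print(n,{k:c[k] for k in c if k!='img'}, 'center',ray(c,256,192,n=='wrist'))
    crop(n+'0',0,0,512,384,1.56)
E
```

```text
pics
{'clock': 0.0, 'joint_pos': array([-1.31037821e+00,  3.53627044e-01,  1.63414849e+00,  1.83696087e-07,
        1.15519464e+00, -2.37717745e-03]), 'dq': array([ 2.14355231e-03, -3.18394870e-04, -1.68419935e-03, -7.19964768e-05,
       -6.44501260e-04, -2.41685487e-04]), 'effort': array([ 3.46192726e-03, -5.93839109e+01, -3.34208000e+01,  7.00158463e-02,
        2.32582149e-02, -9.86757846e-05]), 'eef_pos': array([ 0.16231436, -0.603304  ,  0.40397055]), 'tcp_rot': array([ 7.93656166e-01, -6.08366186e-01, -5.45588220e-04, -4.20381917e-04]), 'ft_force': array([ 0.53467976, -0.09692286, -0.12400346]), 'wrist_torque': array([-0.01363776,  0.00749836, -0.02347333]), 'finger_gap': 0.09205652378564746}
scene {'fx': 396.98530498632323, 'fy': 396.98530498632323, 'cx': 250.86201098107608, 'cy': 197.0796430963996, 'rvec': array([ 0.66135012, -2.37089666,  1.45389847]), 'tvec': array([0.34839263, 0.19368557, 0.58881282])} center (array([0.07125236, 0.55415113, 0.43980871]), array([ 0.4540389 , -0.77392628, -0.44183484]))
top {'fx': 439.9303249160043, 'fy': 439.9303249160043, 'cx': 258.260865143167, 'cy': 190.97360135392503, 'rvec': array([ 2.16213984, -2.13880703,  0.23078716]), 'tvec': array([-0.13314439,  0.47152173,  0.84265827])} center (array([ 0.32125266, -0.09162469,  0.91571545]), array([ 0.16884722, -0.03597333, -0.98500172]))
wrist {'fx': 297.3186396354542, 'fy': 297.3186396354542, 'cx': 253.32923661416044, 'cy': 193.9008682930622, 'rvec': array([-2.29313921,  1.75661589,  0.27010482]), 'tvec': array([-0.62458558, -0.03522185,  0.39197036])} center (array([ 0.24346197, -0.58162024,  0.38396959]), array([-0.28094745, -0.08411853, -0.95602961]))
```

View pics/scene0_c0_0.png

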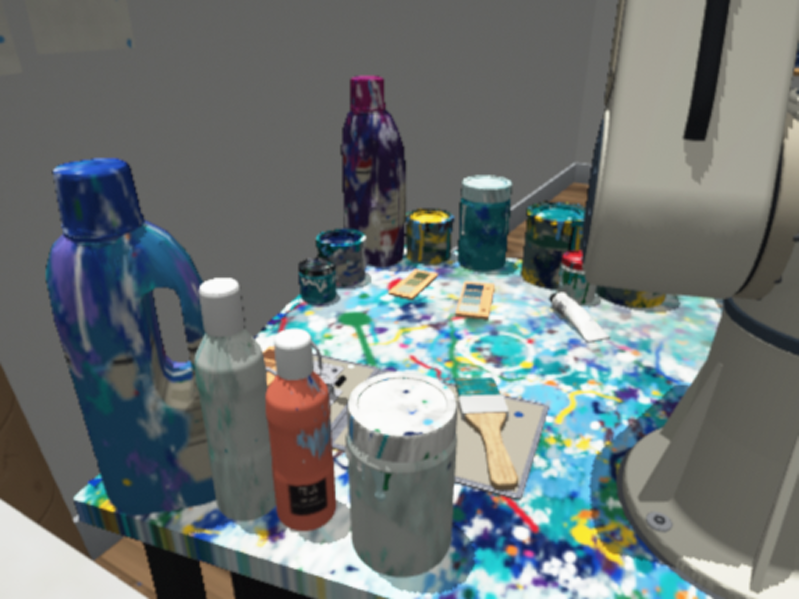

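View pics/top0_c0_0.png

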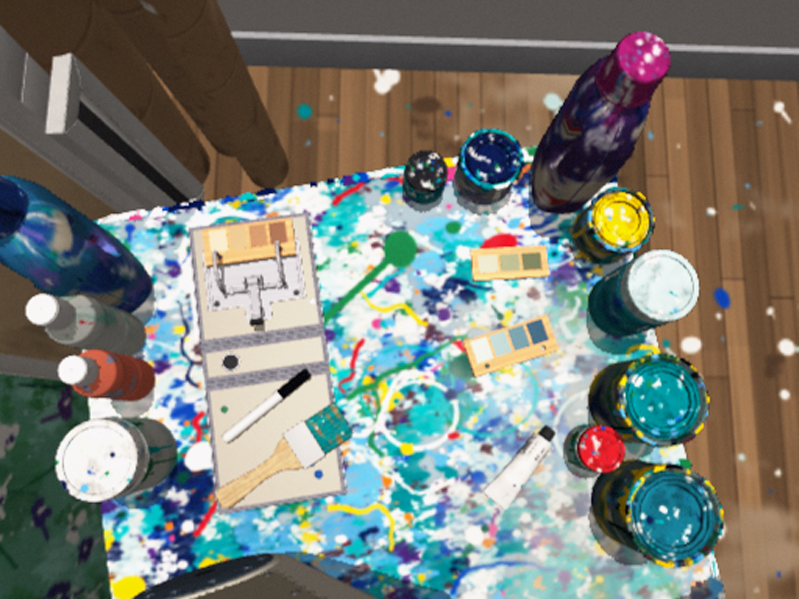

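View pics/wrist0_c0_0.png

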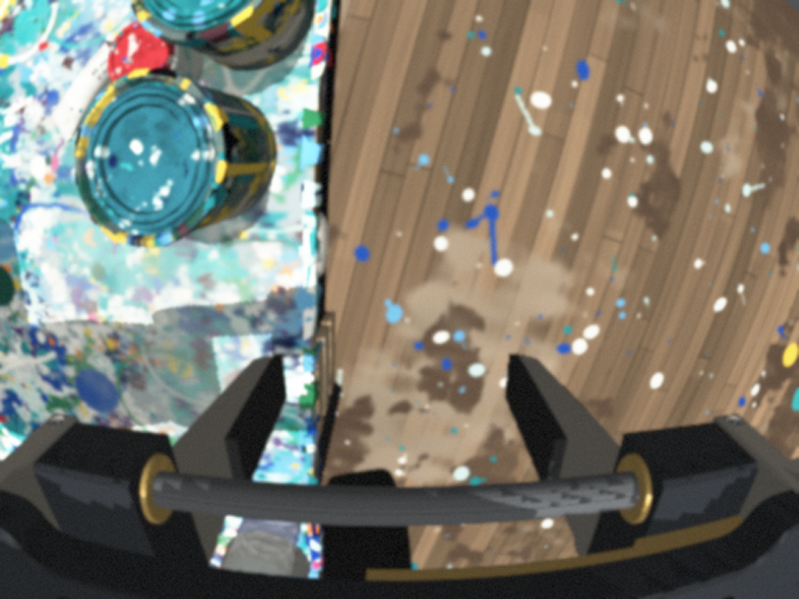

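The top view shows the file at left with its mechanism around (258,275) and its spine toward the robot. The swatch with four patches is at (512,345), nearer the robot, and the blank is at (510,263). I'll zoom in on these.

```bash
python3 - <<'E'
from h import *
crop('top0',115,130,225,230,7)
crop('top0',285,150,365,250,6)
crop('top0',115,205,235,330,5)
E
```

```text
(no output)
```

View pics/top0_c115_130.png

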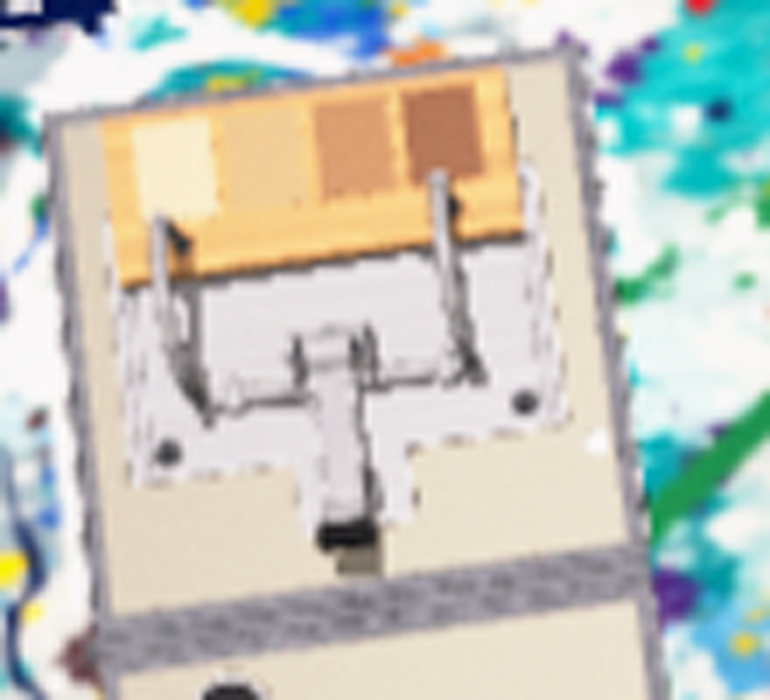

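View pics/top0_c285_150.png

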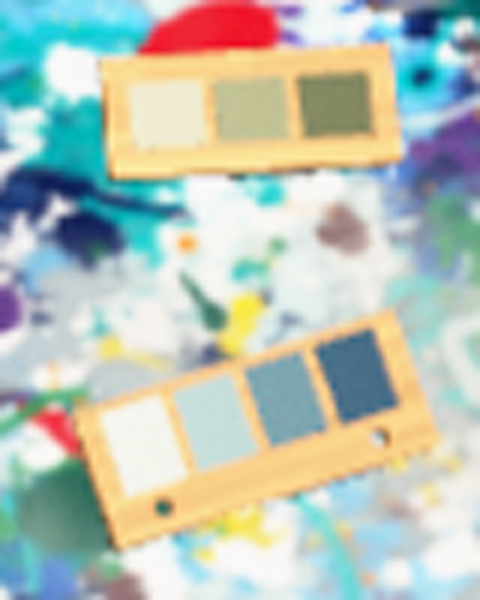

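View pics/top0_c115_205.png

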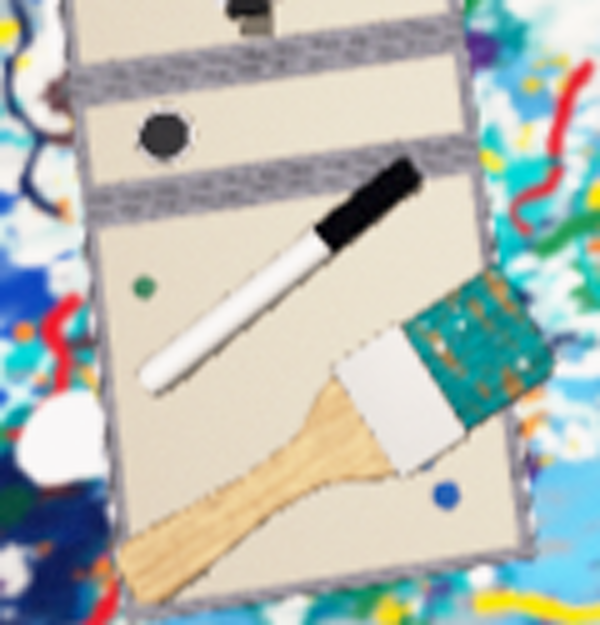

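```bash
python3 - <<'E'
from h import *
c=load('top0')
def P(l,o,s,z): return np.array([atz(c,o[0]+(u+.5)/s-.5,o[1]+(v+.5)/s-.5,z) for u,v in l])
# file corners (far-left, far-right, near-left, near-right)
F=np.vstack([P([(48,118),(572,48)],(115,130),7,.003),P([(120,618),(535,556)],(115,205),5,.003)])
print(F.round(4)); print('w',np.linalg.norm(F[0]-F[1]),np.linalg.norm(F[2]-F[3]),'len',np.linalg.norm(F[0]-F[2]),np.linalg.norm(F[1]-F[3]))
# fit pose: file pts (50,82),(50,-82),(-330,82),(-330,-82)
def fit(L,W):
    L=np.array(L);W=np.array(W)[:,:2];lc=L.mean(0);wc=W.mean(0)
    a=L-lc;b=W-wc; th=np.arctan2((a[:,0]*b[:,1]-a[:,1]*b[:,0]).sum(),(a*b).sum())
    R=np.array([[np.cos(th),-np.sin(th)],[np.sin(th),np.cos(th)]]); t=wc-R@lc
    return th,R,t,W-(L@R.T+t)
th,R,t,res=fit([(.05,.082),(.05,-.082),(-.33,.082),(-.33,-.082)],F); print('file',th,t,res.round(4))
f=lambda p:R@np.array(p)+t
S=P([(78,405),(390,310),(437,440),(118,540)],(285,150),6,.006)
H=P([(164,508),(379,437)],(285,150),6,.006)
print('sw',np.linalg.norm(S[0]-S[1]),np.linalg.norm(S[1]-S[2]),H.round(4),np.linalg.norm(H[0]-H[1]))
ts,Rs,tS,rs=fit([(.025,.06),(.025,-.06),(-.025,-.06),(-.025,.06),(-.016,.04),(-.016,-.04)],np.vstack([S,H])); print('swatch',ts,tS,rs.round(4))
B=P([(102,58),(390,45),(402,160),(112,175)],(285,150),6,.006)
tb,Rb,tB,rb=fit([(.022,.0525),(.022,-.0525),(-.022,-.0525),(-.022,.0525)],B); print('blank',tb,tB,rb.round(4))
# mech features
def inf(p): return R.T@(np.asarray(p)[:2]-t)
mech=lambda u,v,z: inf(P([(u,v)],(115,130),7,z)[0]).round(4)
print('ring tips z~.056',mech(160,218,.056),mech(438,172,.056))
print('post base shadow etc; lever roll z .0305',mech(347,533,.0345),'roll world',P([(347,533)],(115,130),7,.0325))
print('pile corners z.0165',[mech(u,v,.0165) for u,v in [(103,122),(505,65),(522,232),(120,282)]])
print('rivets',mech(168,453,.004),mech(525,402,.004))
E
```

```text
[[ 0.5714  0.1608  0.003 ]
 [ 0.5965  0.0039  0.003 ]
 [ 0.2012  0.1051  0.003 ]
 [ 0.2253 -0.0581  0.003 ]]
w 0.1588562009084151 0.16496175215776457 len 0.37441441323407776 0.37636726771355183
file 0.1566120921087075 [0.53688167 0.07476426] [[-0.0021 -0.0028]
 [-0.0025  0.0023]
 [ 0.003   0.0008]
 [ 0.0016 -0.0004]]
sw 0.11595906764241588 0.04815793059301012 [[ 0.3899 -0.2417  0.006 ]
 [ 0.4154 -0.3175  0.006 ]] 0.07998584593062365
swatch 0.30910053644430047 [ 0.41910233 -0.27465896] [[ 0.0007 -0.0022]
 [-0.0009  0.0015]
 [ 0.001   0.0015]
 [ 0.0017 -0.0005]
 [-0.0018 -0.0003]
 [-0.0006  0.0001]]
blank 0.0671549818821885 [ 0.53179968 -0.27515364] [[-0.0006 -0.0004]
 [-0.001   0.0006]
 [ 0.0009  0.0005]
 [ 0.0008 -0.0006]]
ring tips z~.056 [-0.0026  0.0391] [-0.   -0.04]
post base shadow etc; lever roll z .0305 [-0.0962  0.0005] roll world [[0.44202324 0.06055556 0.0325    ]]
pile corners z.0165 [array([0.0398, 0.0605]), array([ 0.0411, -0.0595]), array([-0.0108, -0.0583]), array([-0.0094,  0.0605])]
rivets [-0.0599  0.0544] [-0.0595 -0.0517]
```

```bash
cat >> h.py <<'E'
from scipy.spatial.transform import Rotation as Ro
FT=np.array([0.53688,0.07476]); FA=0.1566
def file2w(x,y): 
    c,s=np.cos(FA),np.sin(FA); return FT+np.array([c*x-s*y,s*x+c*y])
def w2file(p):
    c,s=np.cos(FA),np.sin(FA); d=np.array(p)[:2]-FT; return np.array([c*d[0]+s*d[1],-s*d[0]+c*d[1]])
def delta(x=None,y=None,z=None,yaw=None):
    "shift in tool axes (cm) + spin(deg) from the measured pose; yaw=world angle of tool x axis (mod pi)"
    s=bot.get_state(); R=Ro.from_quat(s['tcp_rot']).as_matrix(); p=s['eef_pos']
    t=np.array([p[0] if x is None else x,p[1] if y is None else y,p[2] if z is None else z])
    d=R.T@(t-p)*100; cy=np.arctan2(R[1,0],R[0,0]); sp=0
    if yaw is not None: sp=-((yaw-cy+np.pi/2)%np.pi-np.pi/2)
    print('pose',p.round(4),'yaw',round(cy,4),'f',s['ft_force'].round(2),'gap',round(s['finger_gap'],4),'t',s['clock'],'j6',s['joint_pos'][5].round(3))
    print('dx dy dz cm',d.round(2),'spin',np.degrees(sp).round(2),'tilt',R[:,2].round(4))
E
python3 - <<'E'
from h import *
p=file2w(-.1,0); print(p)
delta(p[0],p[1],.33,FA+np.pi/2)
E
```

```text
[0.43810367 0.05916393]
pose [ 0.1623 -0.6034  0.4042] yaw -1.308 f [-0.16  0.18  0.99] gap 0.0921 t 0.15 j6 -0.002
dx dy dz cm [-56.81 -43.84   7.47] spin 6.08 tilt [-3.e-04  1.e-03 -1.e+00]
```

Call:
{"fn": "drive_tool", "kwargs": {
  "targets": "-1 -5 -3.9 0 0; -1 -12 -9 0 1; -1 -20 -15 0 2; -1 -28 -21 0 3; -1 -35 -27 0 4; -1 -43 -33 0 5; -1 -50 -39 0 6; -1 -55 -42 1 6.1"
}}

```text
clock: 0.95
eef_pos: [0.3149, -0.2319, 0.4034]
tcp_rot: [0.76, -0.65, 0.0, -0.0]
ft_force: [0.4, -0.3, -0.3]
finger_gap: 0.0919
```

```bash
python3 - <<'E'
from h import *
p=file2w(-.1,0)
delta(p[0],p[1],.33,FA+np.pi/2)
E
```

```text
pose [ 0.3149 -0.2319  0.4034] yaw -1.4157 f [ 0.36 -0.27 -0.26] gap 0.0919 t 0.95 j6 0.777
dx dy dz cm [-26.86 -16.66   7.34] spin -0.09 tilt [ 7.e-04 -4.e-04 -1.e+00]
```

Call:
{"fn": "drive_tool", "kwargs": {
  "targets": "0.1 -4 -2.5 0 0; 0.1 -9 -5.6 0 0; 0.1 -14 -8.7 0 0; 0.1 -19 -11.8 1 0; 0.1 -23 -14.3 3 0; 0.1 -25 -15.5 5 0; 0.1 -26 -16.5 7 0; 0.1 -26 -16.5 7 0"
}}

```text
clock: 1.75
eef_pos: [0.4371, 0.0507, 0.3308]
tcp_rot: [0.761, -0.648, -0.001, 0.001]
ft_force: [-0.1, 0.7, 0.5]
finger_gap: 0.0414
```

```bash
python3 - <<'E'
from h import *
p=file2w(-.1,0)
delta(p[0],p[1],.33,FA+np.pi/2)
c=snap('wrist','w1'); crop('w1',0,0,512,384,1.56)
E
```

```text
pose [0.4371 0.0507 0.3308] yaw -1.4112 f [-0.11  0.72  0.48] gap 0.0414 t 1.75 j6 1.523
dx dy dz cm [-0.82 -0.24  0.08] spin 0.17 tilt [-4.e-03 -2.e-04 -1.e+00]
```

View pics/w1_c0_0.png

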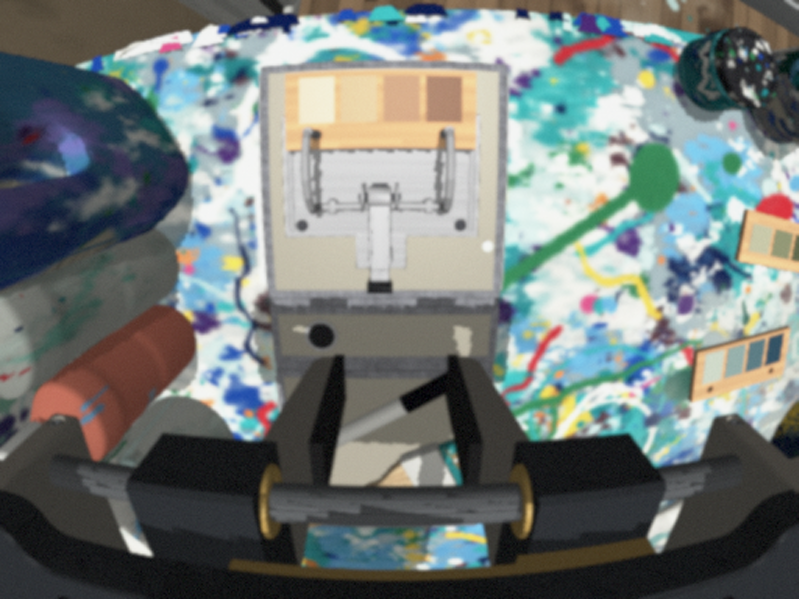

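Wrist view: the black roll is at about (379,286) in the enlarged picture, with the file upright around it. I'll measure from crops.

```bash
python3 - <<'E'
from h import *
crop('w1',160,35,330,205,4.5)
E
```

```text
(no output)
```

View pics/w1_c160_35.png

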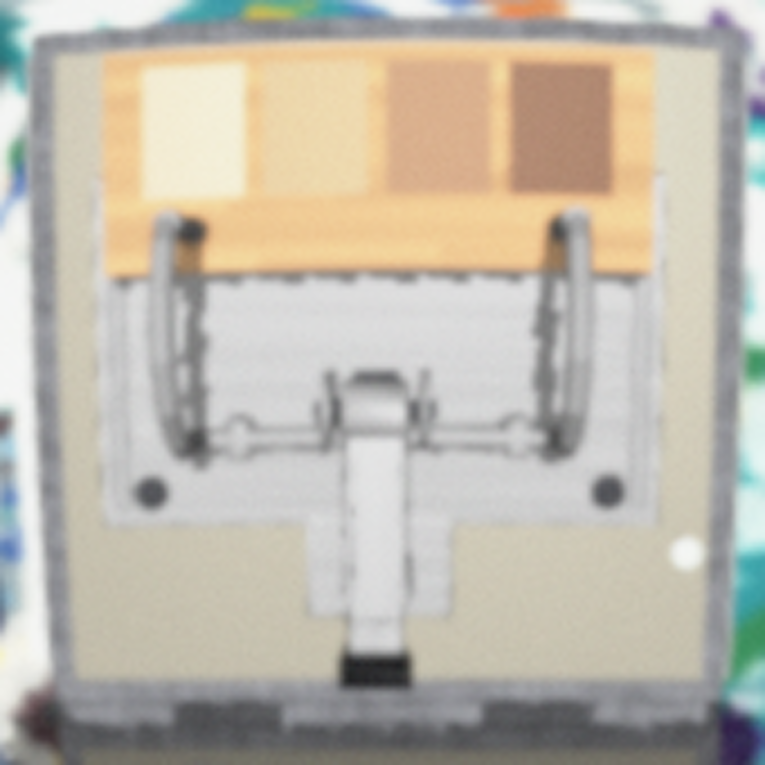

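```bash
cat >> h.py <<'E'
def cp(c,o,s,u,v,z,fish=True): return atz(c,o[0]+(u+.5)/s-.5,o[1]+(v+.5)/s-.5,z,fish)
E
python3 - <<'E'
from h import *
c=load('w1'); f=lambda u,v,z: cp(c,(160,35),4.5,u,v,z)
for n,u,v,z in [('FL',35,40,.003),('FR',745,38,.003),('NL',50,685,.003),('NR',722,685,.003),('roll',376,672,.0305),('pileL',104,53,.0165),('pileR',653,53,.0165),('pileNL',105,274,.0165),('pileNR',653,272,.0165),('rivL',151,492,.004),('rivR',608,492,.004),('ringtopL',172,222,.056),('ringtopR',572,222,.056)]:
    p=f(u,v,z); print(n,p.round(4),'file',w2file(p).round(4))
E
```

```text
FL [0.571  0.1625 0.003 ] file [0.0474 0.0813]
FR [0.5961 0.0012 0.003 ] file [ 0.0471 -0.0819]
NL [0.417  0.1397 0.003 ] file [-0.1083  0.0829]
NR [ 0.4431 -0.0226  0.003 ] file [-0.1078 -0.0815]
roll [0.4406 0.0611 0.0305] file [-0.0972  0.0015]
pileL [0.5669 0.1418 0.0165] file [0.0401 0.0615]
pileR [0.5847 0.0235 0.0165] file [ 0.0392 -0.058 ]
pileNL [0.5174 0.1339 0.0165] file [-0.01    0.0615]
pileNR [0.5361 0.0154 0.0165] file [-0.01   -0.0585]
rivL [0.468  0.1194 0.004 ] file [-0.061   0.0549]
rivR [0.4846 0.0144 0.004 ] file [-0.061  -0.0514]
ringtopL [0.5291 0.1129 0.056 ] file [-0.0017  0.0389]
ringtopR [0.5404 0.0387 0.056 ] file [-0.0021 -0.0362]
```

```bash
python3 - <<'E'
from h import *
delta(.4406,.0611,.204,FA+np.pi/2)
E
```

```text
pose [0.4368 0.0495 0.3321] yaw -1.4118 f [-0.36 -0.81  0.34] gap 0.0413 t 1.8 j6 1.521
dx dy dz cm [-1.08 -0.6  12.8 ] spin 0.13 tilt [-3.5e-03 -5.0e-04 -1.0e+00]
```

Call:
{"fn": "drive_tool", "kwargs": {
  "targets": "0.1 -1.1 -0.6 2 0; 0.1 -1.1 -0.6 5 0; 0.1 -1.1 -0.6 8 0; 0.1 -1.1 -0.6 8 0; 0.1 -1.1 -0.6 8 0"
}}

```text
clock: 2.3
eef_pos: [0.4414, 0.0597, 0.2542]
tcp_rot: [0.76, -0.65, -0.0, 0.0]
ft_force: [0.2, 0.2, 0.2]
finger_gap: 0.0416
```

```bash
python3 - <<'E'
from h import *
delta(.4406,.0611,.204,FA+np.pi/2)
E
```

```text
pose [0.4414 0.0597 0.2542] yaw -1.4156 f [0.16 0.19 0.25] gap 0.0416 t 2.3 j6 1.547
dx dy dz cm [-0.15  0.06  5.02] spin -0.08 tilt [-5.e-04 -2.e-04 -1.e+00]
```

Call:
{"fn": "drive_tool", "kwargs": {
  "targets": "0.1 -0.15 0.06 1.5 0; 0.1 -0.15 0.06 3 0; 0.1 -0.15 0.06 4.5 0; 0.1 -0.15 0.06 5 0; 0.1 -0.15 0.06 5 0; 0.1 -0.15 0.06 5 0"
}}

```text
clock: 2.9
eef_pos: [0.4411, 0.0618, 0.2044]
tcp_rot: [0.76, -0.65, 0.001, -0.001]
ft_force: [0.0, 0.4, -0.5]
finger_gap: 0.0411
```

```bash
python3 - <<'E'
from h import *
delta(.4406,.0611,.204,FA+np.pi/2)
c=snap('wrist','w2'); crop('w2',130,100,370,290,3)
E
```

```text
pose [0.4411 0.0618 0.2044] yaw -1.4147 f [ 0.02  0.44 -0.52] gap 0.0411 t 2.9 j6 1.551
dx dy dz cm [0.06 0.07 0.04] spin -0.03 tilt [ 1.6e-03  2.0e-04 -1.0e+00]
```

View pics/w2_c130_100.png

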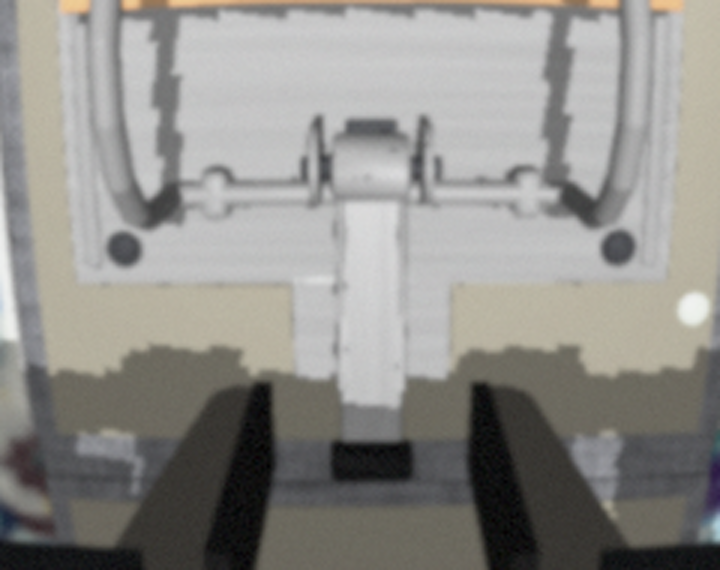

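Roll sits centred between the fingers. I'll grip it and lift along the arc.

Call:
{"fn": "drive_tool", "kwargs": {
  "targets": "1 0 0 0 0; 1 0 0 0 0; 1 0 0 0 0; 1 0 0 0 0; 1 0 0 0 0; 1 0 0 0 0",
  "grip_force": 25
}}

```text
clock: 3.55
eef_pos: [0.4407, 0.0619, 0.2033]
tcp_rot: [0.76, -0.65, 0.0, 0.0]
ft_force: [0.1, -3.0, 4.8]
finger_gap: 0.0151
```

Call:
{"fn": "drive_tool", "kwargs": {
  "targets": "1 0 -0.04 -0.3 0; 1 0 -0.1 -0.6 0; 1 0 -0.2 -0.9 0; 1 0 -0.3 -1.2 0; 1 0 -0.45 -1.5 0; 1 0 -0.6 -1.8 0"
}}

```text
clock: 4.15
eef_pos: [0.4465, 0.0629, 0.2215]
tcp_rot: [0.76, -0.65, -0.0, 0.0]
ft_force: [-0.2, -3.0, -0.8]
finger_gap: 0.015
```

```bash
python3 - <<'E'
from h import *
delta(.4406,.0611,.204,FA+np.pi/2)
c=snap('wrist','w3'); crop('w3',130,100,370,290,3)
E
```

```text
pose [0.4465 0.0629 0.2215] yaw -1.4144 f [-0.19 -3.   -0.76] gap 0.015 t 4.15 j6 1.551
dx dy dz cm [0.08 0.61 1.76] spin -0.01 tilt [-4.e-04 -1.e-04 -1.e+00]
```

View pics/w3_c130_100.png

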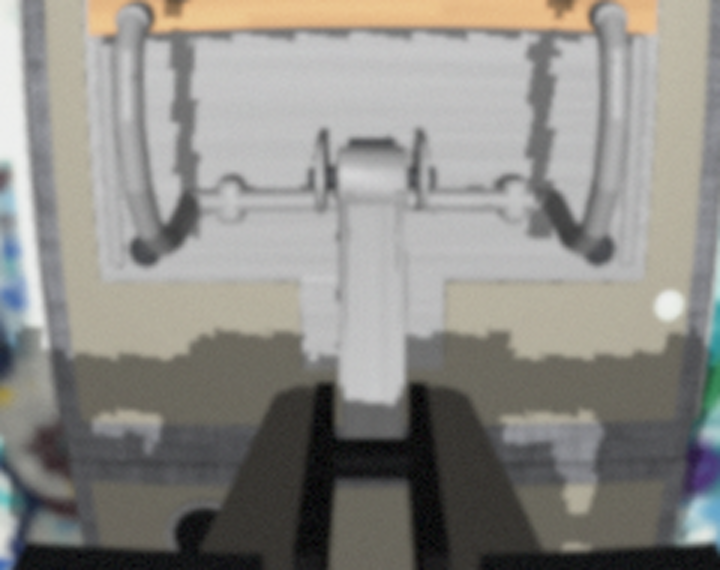

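Lifted about 0.3 rad, past the dead point, and the rings have begun to open. I'll release it now.

Call:
{"fn": "drive_tool", "kwargs": {
  "targets": "0.1 0 0 0 0; 0.1 0 0 0 0; 0.1 0 0 0 0; 0.1 0 0 0 0; 0.1 0 0 -2 0; 0.1 0 1 -5 0; 0.1 0 3 -10 0; -0.3 0 4 -13 0"
}}

```text
clock: 5.0
eef_pos: [0.406, 0.0566, 0.3529]
tcp_rot: [0.76, -0.65, -0.0, 0.0]
ft_force: [0.8, 0.3, 0.5]
finger_gap: 0.0476
```

```bash
python3 - <<'E'
from h import *
delta(.4406,.0611,.204,FA+np.pi/2)
c=snap('wrist','w4'); crop('w4',130,30,370,220,3)
c=snap('top','t4'); crop('t4',115,130,225,230,7)
E
```

```text
pose [0.406  0.0566 0.3529] yaw -1.4145 f [0.83 0.28 0.55] gap 0.0476 t 5.0 j6 1.549
dx dy dz cm [ 0.1  -3.49 14.89] spin -0.02 tilt [-4.e-04  1.e-04 -1.e+00]
```

View pics/w4_c130_30.png

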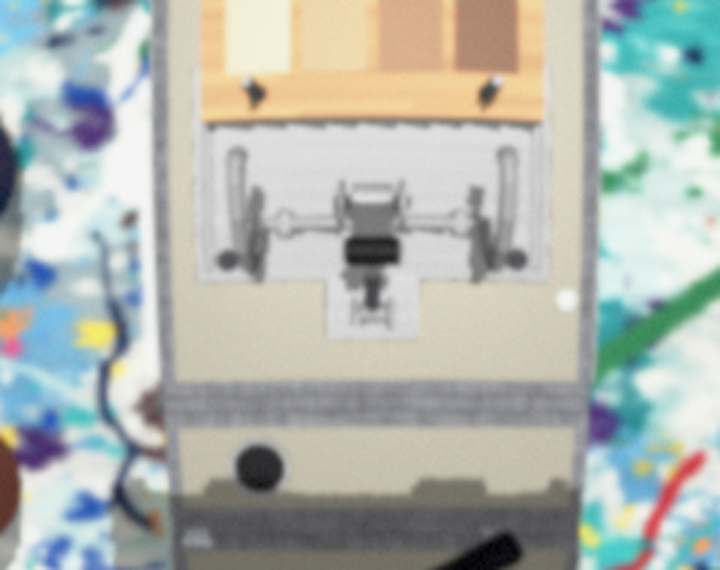

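View pics/t4_c115_130.png

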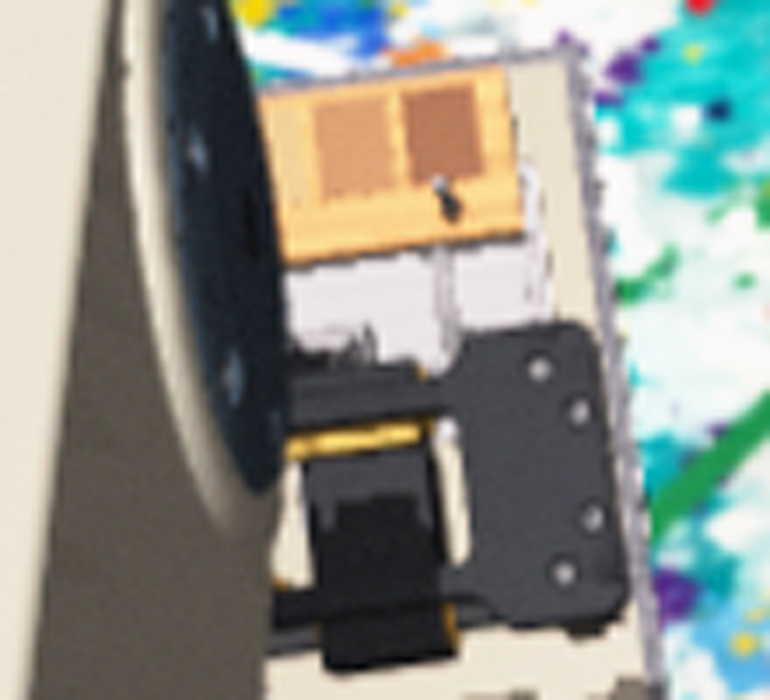

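The lever is fully up, with the roll at (372,250) in the wrist crop. The rings lean back and the post tips show at (248,85) and (495,83). I'll put the camera right above the posts.

Call:
{"fn": "drive_tool", "kwargs": {
  "targets": "-0.3 0 -1.5 1.5 0; -0.3 0 -3.5 3.5 0; -0.3 0 -4.6 5 0; -0.3 0 -4.6 5.5 0; -0.3 0 -4.6 5.5 0; -0.3 0 -4.6 5.5 0"
}}

```text
clock: 5.7
eef_pos: [0.4519, 0.0638, 0.2962]
tcp_rot: [0.76, -0.65, -0.0, 0.0]
ft_force: [0.6, -0.2, 0.3]
finger_gap: 0.0596
```

```bash
python3 - <<'E'
from h import *
delta()
c=snap('wrist','w5'); crop('w5',100,10,400,220,2.6)
print(ray(c,256,192,True))
for y in(.04,-.04):
  p=file2w(-.0027,y); print(proj(c,[*p,.0445],True),proj(c,[*p,.0165],True))
E
```

```text
pose [0.4519 0.0638 0.2962] yaw -1.4144 f [ 0.56 -0.24  0.33] gap 0.0596 t 5.7 j6 1.551
dx dy dz cm [0. 0. 0.] spin 0.0 tilt [-9.e-04 -1.e-04 -1.e+00]
(array([0.5349151 , 0.07663137, 0.27600863]), array([-0.28897558, -0.05510971, -0.95574894]))
[204.32548692 105.3967618 ] [209.52104098 105.09328124]
[307.58577958 105.59983012] [301.83146842 105.2578046 ]
```

View pics/w5_c100_10.png

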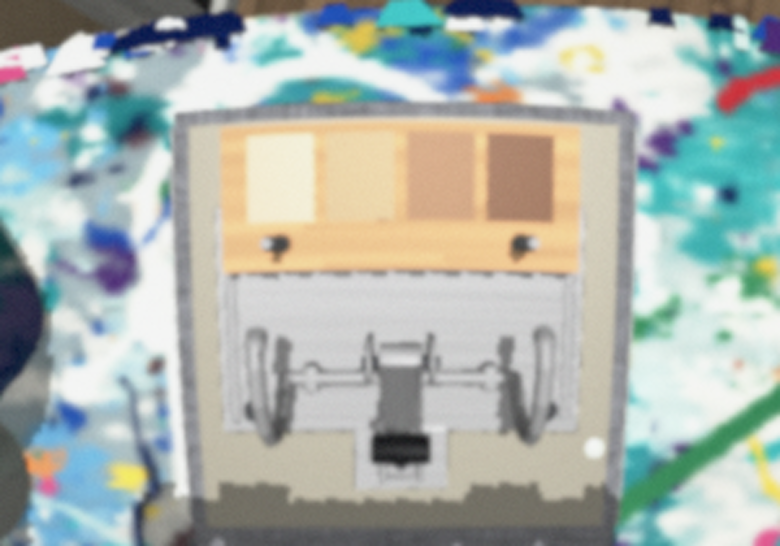

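```bash
python3 - <<'E'
from h import *
crop('w5',180,50,340,130,5)
E
```

```text
(no output)
```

View pics/w5_c180_50.png

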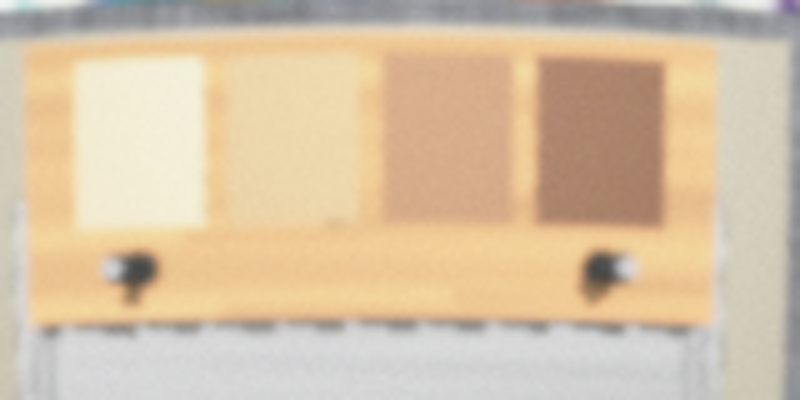

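Post tips are the bright spots at (112,268) and (626,268) in the crop.

```bash
python3 - <<'E'
from h import *
c=load('w5'); f=lambda u,v,z: cp(c,(180,50),5,u,v,z)
L=f(112,268,.0445);R=f(626,268,.0445); d=L-R
print(L.round(4),R.round(4),np.linalg.norm(d),'ang',np.arctan2(-d[0],d[1]), 'mid',((L+R)/2).round(4),w2file((L+R)/2))
P=np.array([f(25,40,.0165),f(714,42,.0165),f(30,322,.0165),f(714,322,.0165)])
print(P.round(4),np.linalg.norm(P[0]-P[1]),np.linalg.norm(P[0]-P[2]),P.mean(0)); 
d=(P[0]+P[2]-P[1]-P[3]); a=np.arctan2(-d[0],d[1]); print('pile ang',a,'pile holes mid',P.mean(0)[:2]-.016*np.array([np.cos(a),np.sin(a)]))
E
```

```text
[0.5295 0.1159 0.0445] [0.5419 0.0373 0.0445] 0.07956528918270461 ang 0.1568770824095933 mid [0.5357 0.0766 0.0445] [-0.00090181  0.00202019]
[[0.5674 0.142  0.0165]
 [0.5857 0.0239 0.0165]
 [0.5176 0.134  0.0165]
 [0.5364 0.0154 0.0165]] 0.11954976831320659 0.05045427367140604 [0.55177449 0.07881957 0.0165    ]
pile ang 0.15562668161920126 pile holes mid [0.53596786 0.07633958]
```

```bash
python3 - <<'E'
from h import *
c=load('w5'); PM=np.array([.5357,.0766])
def rel(p):
    d=p[:2]-PM; a=.1567; return np.array([np.cos(a)*d[0]+np.sin(a)*d[1],-np.sin(a)*d[0]+np.cos(a)*d[1]]).round(4)
f=lambda u,v,z: rel(cp(c,(100,10),2.6,u,v,z))
print('cheek fronts',f(370,335,.03),f(432,335,.03),'roll',f(400,448,.076),'ring tips',f(257,330,.067),f(544,330,.067))
t=load('top0'); print('red jar',atz(t,600/1.56,448/1.56,.04),'tube tip',atz(t,548/1.56,432/1.56,.01),'big teal',atz(t,650/1.56,400/1.56,.1),'yel',atz(t,622/1.56,220/1.56,.1))
from h import *
delta(.4191,-.2747,.36,.309)
E
```

```text
cheek fronts [-0.0301  0.0095] [-0.0301 -0.0103] roll [-0.055  -0.0001] ring tips [-0.0239  0.039 ] [-0.0238 -0.0394]
red jar [ 0.28462761 -0.37893127  0.04      ] tube tip [ 0.30348411 -0.32071499  0.01      ] big teal [ 0.34357668 -0.42218883  0.1       ] yel [ 0.56591029 -0.39895407  0.1       ]
pose [0.452  0.0638 0.2965] yaw -1.4145 f [0.05 0.33 0.71] gap 0.0598 t 5.75 j6 1.551
dx dy dz cm [32.92  8.52 -6.35] spin 81.25 tilt [-1.e-04  0.e+00 -1.e+00]
```

Call:
{"fn": "drive_tool", "kwargs": {
  "targets": "-0.7 2 0 -3 -4; -0.7 6 1 -6 -12; -0.7 10 2 -6.3 -20; -0.7 14 3 -6.3 -28; -0.7 18 4 -6.3 -36; -0.7 22 5 -6.3 -44; -0.7 26 6 -6.3 -52; -0.7 28 7 -6.3 -60"
}}

```text
clock: 6.55
eef_pos: [0.4265, -0.226, 0.3603]
tcp_rot: [0.981, -0.196, 0.001, 0.001]
ft_force: [-1.0, 0.4, 0.2]
finger_gap: 0.0781
```

```bash
python3 - <<'E'
from h import *
delta(.4191,-.2747,.33,.309)
E
```

```text
pose [ 0.4265 -0.226   0.3603] yaw -0.3937 f [-0.97  0.37  0.23] gap 0.0781 t 6.55 j6 -0.096
dx dy dz cm [1.18 4.78 3.04] spin -40.26 tilt [ 0.0021 -0.0014 -1.    ]
```

Call:
{"fn": "drive_tool", "kwargs": {
  "targets": "-0.7 0.4 1 0.5 -8; -0.7 0.8 2.5 1.5 -16; -0.7 1.1 4 2.5 -24; -0.7 1.2 4.7 3 -32; -0.7 1.2 4.8 3 -40.2; -0.7 1.2 4.8 3 -40.2; -0.7 1.2 4.8 3 -40.2"
}}

```text
clock: 7.25
eef_pos: [0.4192, -0.2724, 0.3299]
tcp_rot: [0.989, 0.149, 0.0, 0.0]
ft_force: [0.1, -0.1, 0.2]
finger_gap: 0.0786
```

```bash
python3 - <<'E'
from h import *
delta(.4191,-.2747,.25,.309)
c=snap('wrist','w6'); crop('w6',0,0,512,384,1.56)
for p in [(.4191,-.2747)]: print(proj(c,[*p,.006],True)*1.56)
E
```

```text
pose [ 0.4192 -0.2724  0.3299] yaw 0.2991 f [ 0.06 -0.11  0.17] gap 0.0786 t 7.25 j6 -0.878
dx dy dz cm [-0.09  0.21  7.99] spin -0.57 tilt [ 9.e-04 -5.e-04 -1.e+00]
[395.32112552 290.71254286]
```

View pics/w6_c0_0.png

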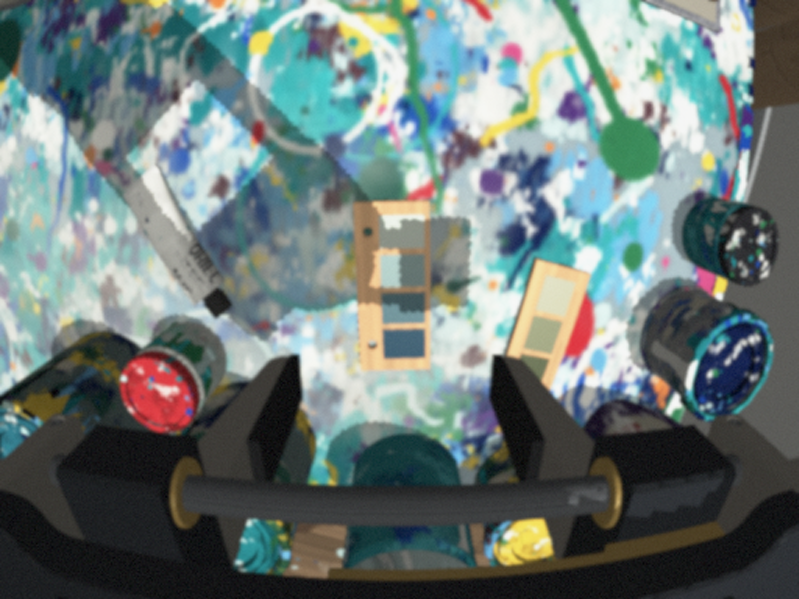

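```bash
python3 - <<'E'
from h import *
crop('w6',215,120,295,245,4.8)
E
```

```text
(no output)
```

View pics/w6_c215_120.png

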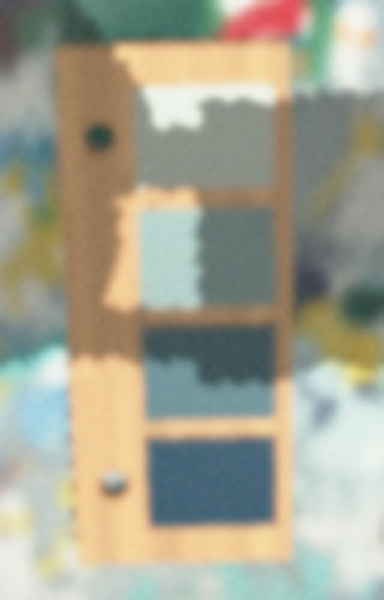

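```bash
python3 - <<'E'
from h import *
c=load('w6'); f=lambda u,v,z=.006: cp(c,(215,120),4.8,u,v,z)[:2]
W=np.array([f(58,45),f(290,42),f(290,562),f(78,562),f(99,136),f(114,484)])
L=np.array([(-.025,.06),(.025,.06),(.025,-.06),(-.025,-.06),(-.016,.04),(-.016,-.04)])
for sl in (slice(0,6),slice(0,4),slice(4,6)):
    l=L[sl];w=W[sl];a=l-l.mean(0);b=w-w.mean(0);th=np.arctan2((a[:,0]*b[:,1]-a[:,1]*b[:,0]).sum(),(a*b).sum())
    R=np.array([[np.cos(th),-np.sin(th)],[np.sin(th),np.cos(th)]]);t=w.mean(0)-R@l.mean(0)
    print(th,t.round(4),(w-(l@R.T+t)).round(4).tolist())
delta(*t,.25,th)
E
```

```text
0.31662173790711995 [ 0.4172 -0.2741] [[0.0003, 0.0004], [-0.0003, -0.0001], [0.0003, -0.0007], [0.0, 0.0001], [-0.0005, 0.0002], [0.0003, 0.0001]]
0.31523957730211966 [ 0.4173 -0.2742] [[0.0002, 0.0004], [-0.0005, -0.0], [0.0003, -0.0006], [0.0001, 0.0002]]
0.3255488719732516 [ 0.4171 -0.2738] [[-0.0001, 0.0002], [0.0001, -0.0002]]
pose [ 0.4193 -0.2724  0.3298] yaw 0.2995 f [-0.28  0.3  -0.25] gap 0.078 t 7.3 j6 -0.879
dx dy dz cm [-0.26  0.07  7.98] spin -1.49 tilt [ 8.e-04 -4.e-04 -1.e+00]
```

Call:
{"fn": "drive_tool", "kwargs": {
  "targets": "-0.7 -0.25 0.1 3 -1; -0.7 -0.25 0.1 7 -1; -0.7 -0.25 0.1 10 -1; -0.7 -0.25 0.1 10 -1; -0.7 -0.25 0.1 10 -1"
}}

```text
clock: 7.8
eef_pos: [0.4174, -0.2742, 0.2297]
tcp_rot: [0.987, 0.159, -0.0, -0.0]
ft_force: [-0.3, -0.2, 0.4]
finger_gap: 0.0782
```

```bash
python3 - <<'E'
from h import *
delta(.4172,-.2741,.192,.317)
E
```

```text
pose [ 0.4174 -0.2742  0.2297] yaw 0.3195 f [-0.31 -0.16  0.36] gap 0.0782 t 7.8 j6 -0.904
dx dy dz cm [-0.02 -0.01  3.77] spin 0.14 tilt [-6.e-04  4.e-04 -1.e+00]
```

Call:
{"fn": "drive_tool", "kwargs": {
  "targets": "-0.7 0 0 1.5 0; -0.7 0 0 3 0; -0.7 0 0 3.5 0; -0.7 0 0 3.7 0; -0.7 0 0 3.75 0; 0.8 0 0 3.75 0; 0.8 0 0 3.75 0; 0.8 0 0 3.75 0",
  "grip_force": 12
}}

```text
clock: 8.6
eef_pos: [0.4174, -0.2743, 0.1921]
tcp_rot: [0.987, 0.16, 0.0, 0.0]
ft_force: [0.3, -0.4, -0.0]
finger_gap: 0.056
```

Call:
{"fn": "drive_tool", "kwargs": {
  "targets": "0.8 0 0 0 0; 0.8 0 0 0 0; 0.8 0 0 0 0; 0.8 0 0 0 0"
}}

```text
clock: 9.0
eef_pos: [0.4173, -0.2743, 0.1919]
tcp_rot: [0.987, 0.16, 0.0, 0.0]
ft_force: [-0.2, 1.1, 5.3]
finger_gap: 0.0497
```

```bash
python3 - <<'E'
from h import *
delta(.4172,-.2741,.192,.317)
c=snap('wrist','w7'); crop('w7',100,100,400,320,2.6)
E
```

```text
pose [ 0.4173 -0.2743  0.1919] yaw 0.3208 f [-0.19  1.08  5.31] gap 0.0497 t 9.0 j6 -0.905
dx dy dz cm [-0.   -0.02 -0.01] spin 0.22 tilt [ 2.e-04 -1.e-04 -1.e+00]
```

View pics/w7_c100_100.png

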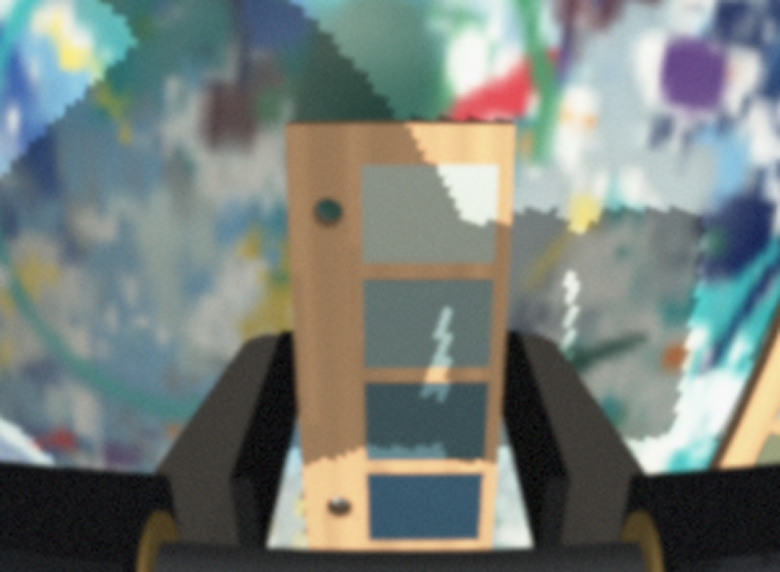

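Board gripped squarely, with the gap at 49.7 mm across its 50 mm width. Lifting.

Call:
{"fn": "drive_tool", "kwargs": {
  "targets": "0.8 0 0 -1 0; 0.8 0 0 -3 0; 0.8 0 0 -6 0; 0.8 0 0 -9 0; 0.8 0 0 -11 0; 0.8 0 0 -11 0; 0.8 0 0 -11 0"
}}

```text
clock: 9.75
eef_pos: [0.4171, -0.2742, 0.3019]
tcp_rot: [0.987, 0.16, 0.0, 0.0]
ft_force: [-0.7, 0.2, -0.6]
finger_gap: 0.05
```

```bash
python3 - <<'E'
from h import *
delta(.5515,.0791,.302,.1567)
c=snap('wrist','w8'); crop('w8',180,130,310,320,3.2)
E
```

```text
pose [ 0.4171 -0.2742  0.3019] yaw 0.3208 f [-0.7   0.19 -0.57] gap 0.05 t 9.75 j6 -0.905
dx dy dz cm [ 2.389e+01 -2.929e+01 -1.000e-02] spin 9.4 tilt [ 6.e-04 -4.e-04 -1.e+00]
```

View pics/w8_c180_130.png

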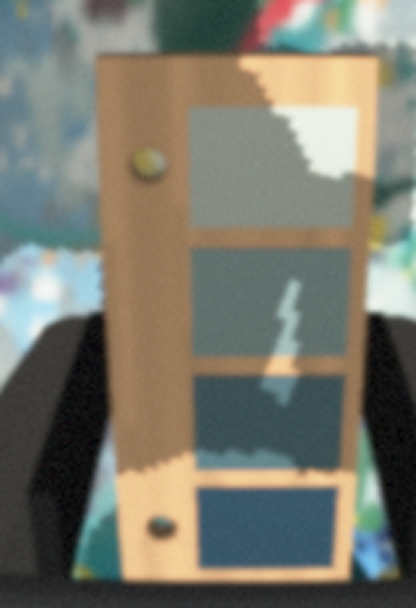

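```bash
cat >> h.py <<'E'
PM=np.array([.5357,.0766]); PA=.1567
def intool(p,s=None):
    s=s or bot.get_state(); R=Ro.from_quat(s['tcp_rot']).as_matrix(); return R.T@(np.array(p)-s['eef_pos'])
E
python3 - <<'E'
from h import *
c=load('w8'); f=lambda u,v,z=.116: cp(c,(180,130),3.2,u,v,z)
for n,u,v in [('h+',148,163),('h-',161,527),('TL',98,57),('TR',378,58)]:
    print(n,intool(f(u,v)).round(4))
h1,h2=f(148,163),f(161,527); print(np.linalg.norm(h1-h2))
E
```

```text
h+ [-0.0165 -0.0405  0.1853]
h- [-0.0166  0.0396  0.1852]
TL [-0.025  -0.06    0.1853]
TR [ 0.0245 -0.0598  0.1852]
0.08015053712433218
```

Call:
{"fn": "drive_tool", "kwargs": {
  "targets": "0.8 1 -1.2 0 0; 0.8 3 -3.7 0 1; 0.8 5.5 -6.7 0 2; 0.8 8 -9.8 0 3; 0.8 10.5 -12.8 0 4; 0.8 13 -15.9 0 5; 0.8 15.5 -18.9 0 6; 0.8 18 -22 0 7"
}}

```text
clock: 10.6
eef_pos: [0.5185, -0.0071, 0.3002]
tcp_rot: [0.995, 0.099, -0.001, -0.0]
ft_force: [0.1, -0.6, -0.6]
finger_gap: 0.0498
```

```bash
python3 - <<'E'
from h import *
delta(.5520,.0788,.302,.1567)
E
```

```text
pose [ 0.5185 -0.0071  0.3002] yaw 0.198 f [ 0.09 -0.56 -0.56] gap 0.0498 t 10.6 j6 -0.215
dx dy dz cm [ 4.97 -7.77 -0.19] spin 2.37 tilt [-0.0025 -0.     -1.    ]
```

Call:
{"fn": "drive_tool", "kwargs": {
  "targets": "0.8 1.5 -2.4 0 0.8; 0.8 3 -4.8 0 1.6; 0.8 4.3 -6.7 0 2.4; 0.8 4.9 -7.6 0 2.4; 0.8 5 -7.8 0 2.4; 0.8 5 -7.8 0 2.4; 0.8 5 -7.8 0 2.4; 0.8 5 -7.8 0 2.4"
}}

```text
clock: 11.4
eef_pos: [0.552, 0.0767, 0.3016]
tcp_rot: [0.997, 0.078, -0.0, 0.0]
ft_force: [-0.0, -0.4, 0.4]
finger_gap: 0.0494
```

```bash
python3 - <<'E'
from h import *
delta(.5520,.0788,.26,.1567)
c=snap('wrist','w9'); crop('w9',100,100,400,330,2.5)
c=snap('top','t9'); crop('t9',80,80,280,230,4)
E
```

```text
pose [0.552  0.0767 0.3016] yaw 0.1559 f [-0.03 -0.42  0.37] gap 0.0494 t 11.4 j6 -0.02
dx dy dz cm [ 0.03 -0.2   4.16] spin -0.05 tilt [-4.e-04 -2.e-04 -1.e+00]
```

View pics/w9_c100_100.png

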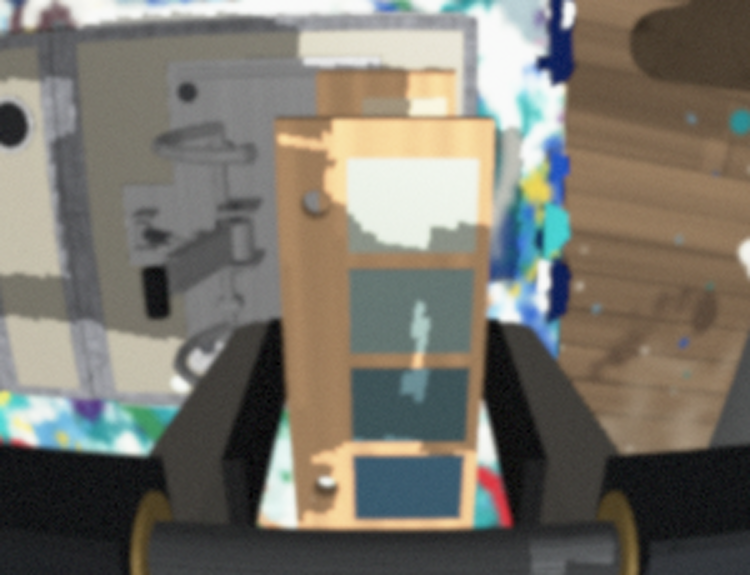

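View pics/t9_c80_80.png

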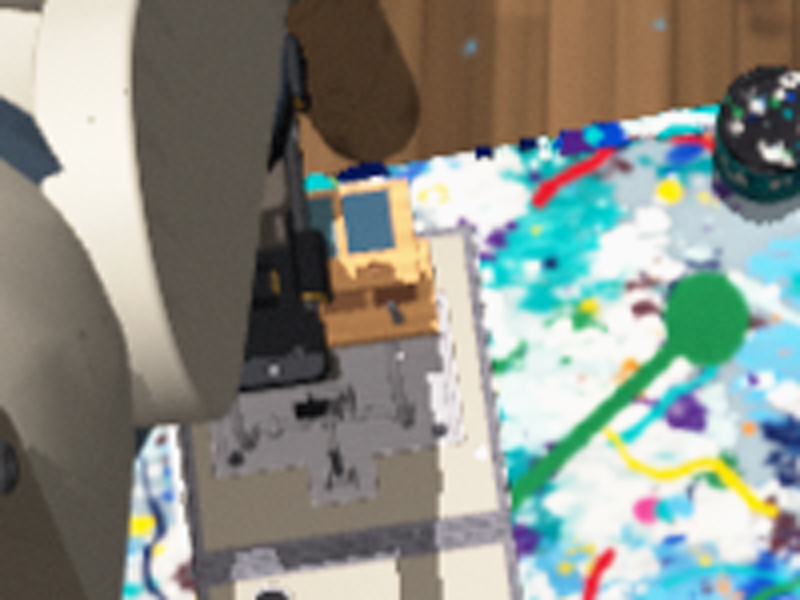

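Call:
{"fn": "drive_tool", "kwargs": {
  "targets": "0.8 0.03 -0.2 1 0; 0.8 0.03 -0.2 3 0; 0.8 0.03 -0.2 4.5 0; 0.8 0.03 -0.2 5.4 0; 0.8 0.03 -0.2 5.4 0; 0.8 0.03 -0.2 5.4 0; 0.8 0.03 -0.2 5.4 0; 0.8 0.03 -0.2 5.4 0"
}}

```text
clock: 12.3
eef_pos: [0.5526, 0.0797, 0.2484]
tcp_rot: [0.997, 0.078, 0.001, -0.0]
ft_force: [0.0, -0.2, -0.8]
finger_gap: 0.0495
```

```bash
python3 - <<'E'
from h import *
delta(.5520,.0788,.24,.1567)
c=snap('wrist','w10'); crop('w10',200,130,310,320,3.2)
print(proj(c,[.5295,.1159,.0445],True),proj(c,[.5419,.0373,.0445],True))
E
```

```text
pose [0.5526 0.0797 0.2484] yaw 0.1568 f [ 0.02 -0.18 -0.81] gap 0.0495 t 12.3 j6 -0.016
dx dy dz cm [-0.07  0.08  0.84] spin 0.01 tilt [ 1.2e-03  2.0e-04 -1.0e+00]
[227.59076422 175.51993498] [230.99719086 280.88937969]
```

View pics/w10_c200_130.png

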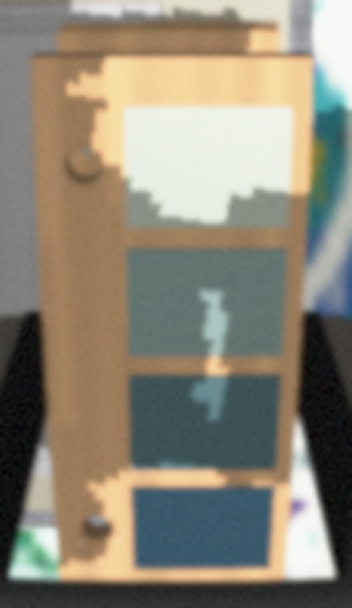

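```bash
python3 - <<'E'
from h import *
c=load('w10')
a=c['img'][165:195,212:242,::-1]; b=c['img'][280:310,216:246,::-1]
cv2.imwrite('pics/z.png',np.hstack([cv2.resize(a,None,fx=13,fy=13,interpolation=cv2.INTER_CUBIC),cv2.resize(b,None,fx=13,fy=13,interpolation=cv2.INTER_CUBIC)]))
E
```

```text
(no output)
```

View pics/z.png

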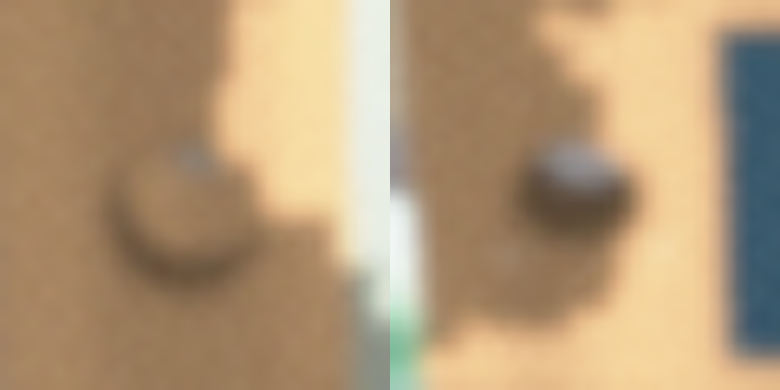

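```bash
python3 - <<'E'
from h import *
c=load('w10')
t=atz(c,226.5,176.4,.0445,True); h=atz(c,225.7,180.7,.0624,True); h2=atz(c,216+(580-390)/13-.5,280+190/13-.5,.0624,True)
print('tip',t,'hole+',h,'hole-',h2,'d tool',intool(t)-intool(h), intool(h),intool(h2))
delta(.5520,.0788,.24,.1567)
E
```

```text
tip [0.52888599 0.11521899 0.0445    ] hole+ [0.52970623 0.11727499 0.0624    ] hole- [0.54231916 0.03837398 0.0624    ] d tool [-0.00115147  0.00190264  0.01789872] [-0.01688866 -0.04069479  0.18592873] [-0.01675132  0.03920788  0.18592914]
pose [0.5525 0.0797 0.2483] yaw 0.1568 f [ 0.57 -0.88 -0.62] gap 0.0495 t 12.35 j6 -0.016
dx dy dz cm [-0.07  0.08  0.83] spin 0.01 tilt [ 1.1e-03  2.0e-04 -1.0e+00]
```

Call:
{"fn": "drive_tool", "kwargs": {
  "targets": "0.8 -0.08 0.1 0 0; 0.8 -0.08 0.1 0.3 0; 0.8 -0.08 0.1 0.5 0; 0.8 -0.08 0.1 0.5 0; 0.8 -0.08 0.1 0.5 0"
}}

```text
clock: 12.85
eef_pos: [0.5516, 0.0785, 0.2426]
tcp_rot: [0.997, 0.078, -0.0, 0.0]
ft_force: [1.1, 0.2, 1.2]
finger_gap: 0.0494
```

```bash
python3 - <<'E'
from h import *
delta(.5520,.0788,.24,.1567)
c=snap('wrist','w11')
a=c['img'][165:195,212:242,::-1]; b=c['img'][280:310,216:246,::-1]
cv2.imwrite('pics/z2.png',np.hstack([cv2.resize(a,None,fx=13,fy=13,interpolation=cv2.INTER_CUBIC),cv2.resize(b,None,fx=13,fy=13,interpolation=cv2.INTER_CUBIC)]))
E
```

```text
pose [0.5516 0.0785 0.2426] yaw 0.1568 f [1.1  0.19 1.19] gap 0.0494 t 12.85 j6 -0.018
dx dy dz cm [ 0.04 -0.02  0.26] spin 0.01 tilt [-3.e-04 -0.e+00 -1.e+00]
```

View pics/z2.png

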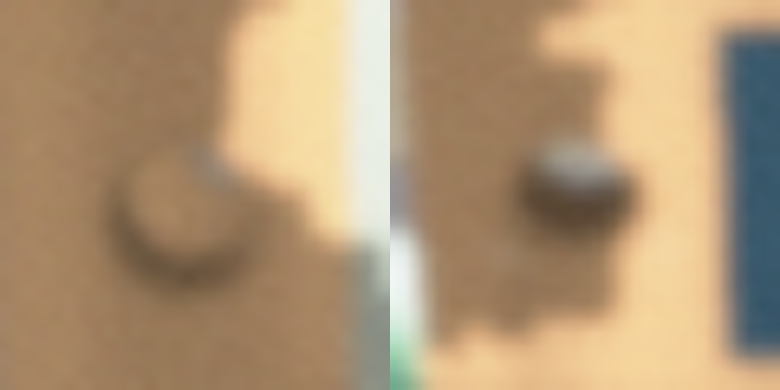

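```bash
cat > ov.py <<'E'
from h import *
def ov(name,out,tcp,zb,yaw,tip,win=((212,165),(216,280)),s=13,hole=(-.0167,-.0405,.0395)):
    c=load(name); ims=[]
    ex=np.array([np.cos(yaw),np.sin(yaw)]); ey=np.array([np.sin(yaw),-np.cos(yaw)])
    fx=np.array([np.cos(PA),np.sin(PA)]); fy=np.array([-np.sin(PA),np.cos(PA)])
    for (o,hy,sg) in zip(win,hole[1:],(1,-1)):
        im=cv2.resize(c['img'][o[1]:o[1]+30,o[0]:o[0]+30,::-1],None,fx=s,fy=s,interpolation=cv2.INTER_CUBIC)
        H=np.array(tcp)+ex*hole[0]+ey*hy; T=np.array(tip)+fy*.04*sg
        def circ(ctr,r,z,col):
            pts=[(proj(c,[ctr[0]+r*np.cos(a),ctr[1]+r*np.sin(a),z],True)-o+.5)*s for a in np.linspace(0,6.283,40)]
            cv2.polylines(im,[np.int32(pts)],True,col,1)
        circ(H,.00325,zb+.006,(0,0,255)); circ(H,.00325,zb,(0,255,255)); circ(T,.0018,.0445,(0,255,0)); circ(T,.0025,.0395,(255,0,0))
        ims.append(im)
    cv2.imwrite(f'pics/{out}.png',np.hstack(ims))
E
python3 - <<'E'
from ov import *
ov('w10','o10',(.5525,.0797),.0563,.1568,PM)
ov('w11','o11',(.5516,.0785),.0506,.1568,PM)
cv2.imwrite('pics/o.png',np.vstack([cv2.imread('pics/o10.png'),cv2.imread('pics/o11.png')])[:,:])
im=cv2.imread('pics/o.png'); cv2.imwrite('pics/o.png',cv2.resize(im,(600,600)))
E
```

```text
(no output)
```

View pics/o.png

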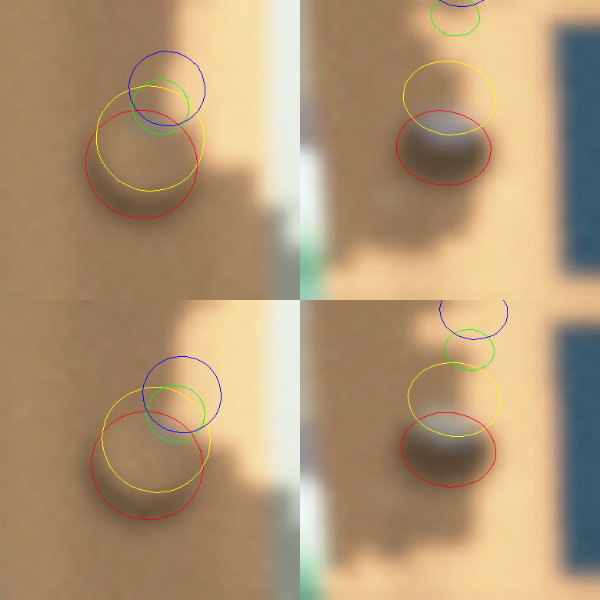

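Call:
{"fn": "drive_tool", "kwargs": {
  "targets": "0.8 0 0 0.2 0; 0.8 0 0 0.4 0; 0.8 0 0 0.6 0; 0.8 0 0 0.75 0; 0.8 0 0 0.75 0"
}}

```text
clock: 13.4
eef_pos: [0.5516, 0.0785, 0.235]
tcp_rot: [0.997, 0.078, -0.0, -0.0]
ft_force: [-0.2, 0.7, -0.8]
finger_gap: 0.0496
```

```bash
cat > look.py <<'E'
from ov import *
import sys
n=sys.argv[1]; c=snap('wrist',n); s=bot.get_state(); p=s['eef_pos']
R=Ro.from_quat(s['tcp_rot']).as_matrix(); yaw=np.arctan2(R[1,0],R[0,0])
delta(.5515,.0785,.21,.1567)
ov(n,'oo',p[:2],p[2]-.192,yaw,PM-[.0005,0]); a=cv2.imread('pics/oo.png')
raw=np.hstack([cv2.resize(c['img'][y:y+30,x:x+30,::-1],None,fx=13,fy=13,interpolation=cv2.INTER_CUBIC) for x,y in((212,165),(216,280))])
cv2.imwrite(f'pics/{n}_o.png',cv2.resize(np.vstack([a,raw]),(600,600)))
E
python3 look.py w12
```

```text
pose [0.5517 0.0785 0.2351] yaw 0.1568 f [ 0.02 -0.29 -1.23] gap 0.0496 t 13.45 j6 -0.018
dx dy dz cm [-0.02  0.    2.51] spin 0.01 tilt [-1.e-04  0.e+00 -1.e+00]
```

View pics/w12_o.png

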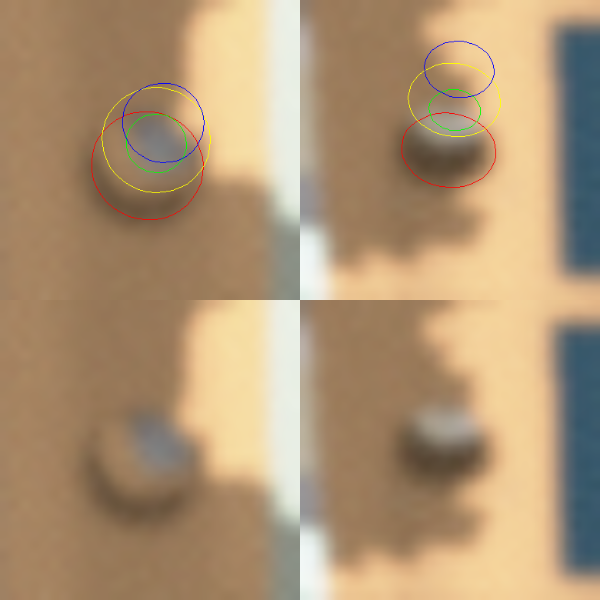

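The post tip sits inside the left hole and there is no contact force. I'll continue down gently.

Call:
{"fn": "drive_tool", "kwargs": {
  "targets": "0.8 0 0 0.1 0; 0.8 0 0 0.2 0; 0.8 0 0 0.3 0; 0.8 0 0 0.4 0; 0.8 0 0 0.4 0"
}}

```text
clock: 13.95
eef_pos: [0.5517, 0.0785, 0.2311]
tcp_rot: [0.997, 0.078, 0.0, -0.0]
ft_force: [0.1, 0.6, 0.8]
finger_gap: 0.0497
```

```bash
python3 look.py w13
```

```text
pose [0.5517 0.0786 0.2312] yaw 0.1568 f [ 0.38  0.94 -0.57] gap 0.0498 t 14.0 j6 -0.018
dx dy dz cm [-0.02  0.    2.12] spin 0.01 tilt [-0.  0. -1.]
```

View pics/w13_o.png

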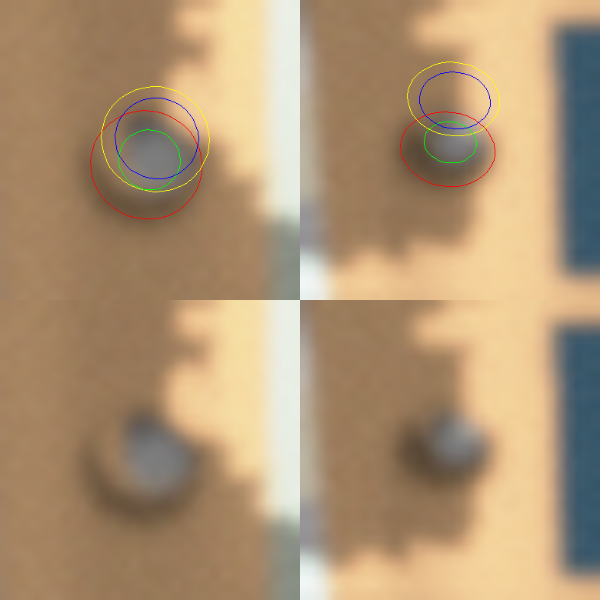

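Both tips are now visible in their holes at (155,455) and (450,440), slightly toward +x. I'll shift 0.3 mm and keep lowering.

Call:
{"fn": "drive_tool", "kwargs": {
  "targets": "0.8 0.03 -0.01 0.1 0; 0.8 0.03 -0.01 0.2 0; 0.8 0.03 -0.01 0.3 0; 0.8 0.03 -0.01 0.4 0; 0.8 0.03 -0.01 0.4 0"
}}

```text
clock: 14.5
eef_pos: [0.5519, 0.0787, 0.2271]
tcp_rot: [0.997, 0.078, -0.0, -0.0]
ft_force: [0.8, 0.1, 0.6]
finger_gap: 0.0498
```

```bash
python3 look.py w14
```

```text
pose [0.5519 0.0787 0.2271] yaw 0.1568 f [0.5  0.36 0.27] gap 0.0494 t 14.55 j6 -0.018
dx dy dz cm [-0.04  0.01  1.71] spin 0.01 tilt [-1.e-04 -0.e+00 -1.e+00]
```

View pics/w14_o.png

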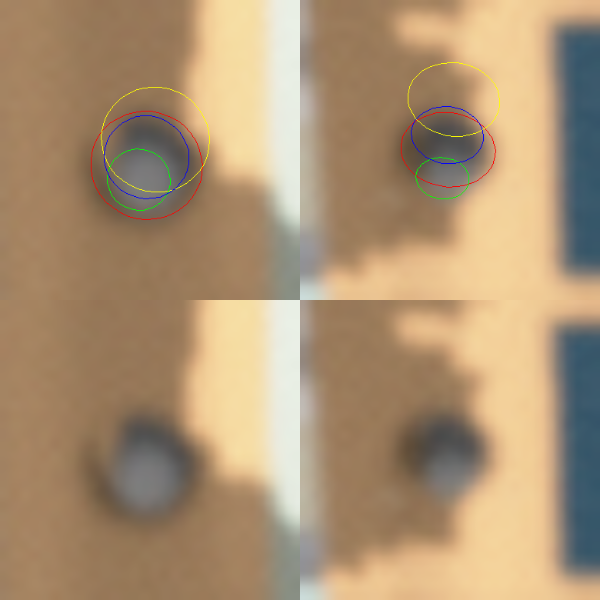

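Call:
{"fn": "drive_tool", "kwargs": {
  "targets": "0.8 0 0 0.15 0; 0.8 0 0 0.3 0; 0.8 0 0 0.45 0; 0.8 0 0 0.6 0; 0.8 0 0 0.75 0; 0.8 0 0 0.9 0; 0.8 0 0 0.9 0"
}}

```text
clock: 15.25
eef_pos: [0.552, 0.0787, 0.218]
tcp_rot: [0.997, 0.078, 0.0, -0.0]
ft_force: [-0.0, 0.3, -0.5]
finger_gap: 0.0496
```

```bash
python3 look.py w15
```

```text
pose [0.552  0.0787 0.2181] yaw 0.1568 f [ 0.76  0.7  -1.34] gap 0.0496 t 15.3 j6 -0.018
dx dy dz cm [-0.05  0.01  0.81] spin 0.01 tilt [ 0. -0. -1.]
```

View pics/w15_o.png

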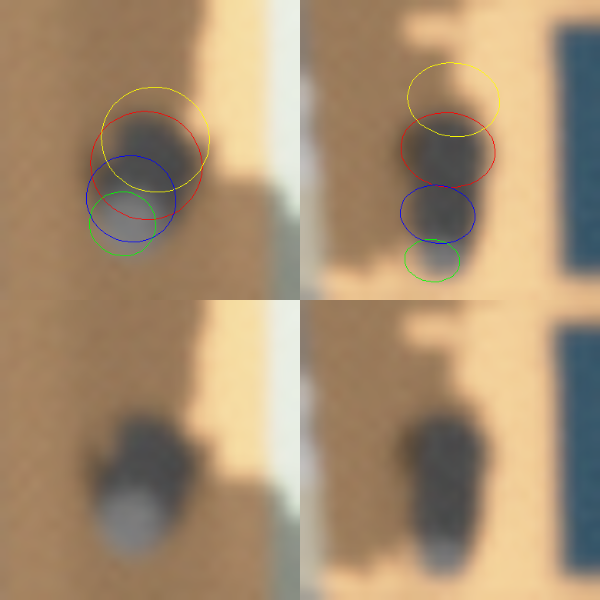

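Both posts are well through the holes. I'll lower to about 1 mm above the pile.

Call:
{"fn": "drive_tool", "kwargs": {
  "targets": "0.8 0.02 0 0.15 0; 0.8 0.02 0 0.3 0; 0.8 0.02 0 0.45 0; 0.8 0.02 0 0.6 0; 0.8 0.02 0 0.75 0; 0.8 0.02 0 0.85 0; 0.8 0.02 0 0.85 0"
}}

```text
clock: 16.0
eef_pos: [0.5521, 0.0787, 0.2096]
tcp_rot: [0.997, 0.078, -0.0, -0.0]
ft_force: [-0.3, 0.6, -0.1]
finger_gap: 0.0496
```

```bash
python3 look.py w16; python3 -c "
from h import *
crop('w16',100,60,400,320,2.5)"
```

```text
pose [0.5521 0.0787 0.2096] yaw 0.1568 f [ 0.12  0.26 -0.9 ] gap 0.0499 t 16.05 j6 -0.018
dx dy dz cm [-0.06  0.01 -0.04] spin 0.01 tilt [-2.e-04 -0.e+00 -1.e+00]
```

View pics/w16_c100_60.png

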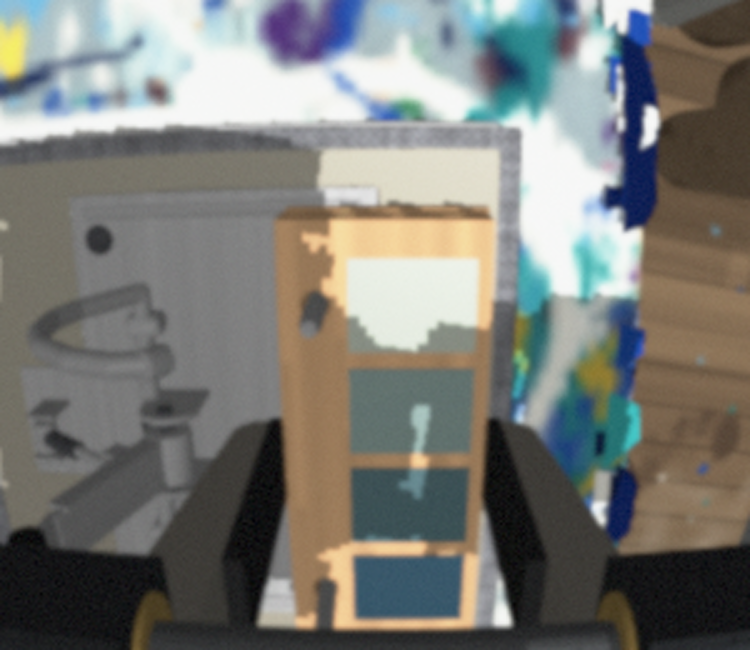

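Call:
{"fn": "drive_tool", "kwargs": {
  "targets": "-0.17 0 0 0 0; -0.17 0 0 0 0; -0.17 0 0 0 0; -0.17 0 0 -0.5 0; -0.17 0 0 -2 0; -0.17 0 0 -5 0; -0.17 0 0 -9 0; -0.17 0 0 -10 0"
}}

```text
clock: 16.85
eef_pos: [0.5534, 0.0789, 0.3147]
tcp_rot: [0.997, 0.078, 0.003, -0.0]
ft_force: [0.3, -0.3, 0.1]
finger_gap: 0.0534
```

```bash
python3 - <<'E'
from h import *
delta(.4406,.0611,.28,PA+np.pi/2)
c=snap('wrist','w17'); crop('w17',130,60,370,320,2.3)
E
```

```text
pose [0.5534 0.0789 0.3147] yaw 0.1567 f [ 0.27 -0.25  0.11] gap 0.0534 t 16.85 j6 -0.018
dx dy dz cm [-11.44  -0.     3.4 ] spin -90.0 tilt [ 6.4e-03  9.0e-04 -1.0e+00]
```

View pics/w17_c130_60.png

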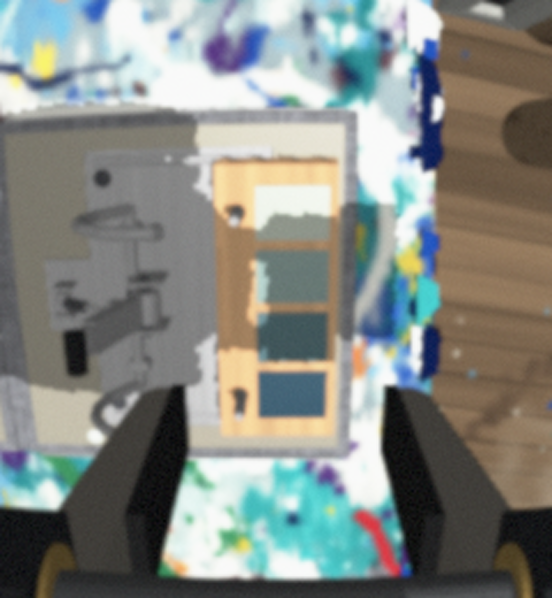

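Board is on both posts, lying over the pile. I'll measure whether it is flat and in place.

```bash
python3 - <<'E'
from h import *
crop('w17',215,120,285,255,5)
E
```

```text
(no output)
```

View pics/w17_c215_120.png

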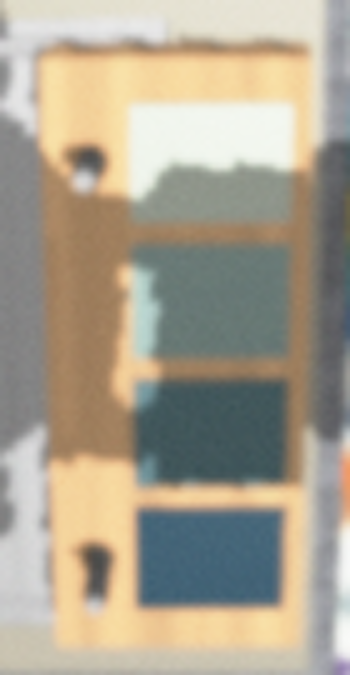

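```bash
python3 - <<'E'
from h import *
c=load('w17')
pts=[(40,52),(308,50),(302,648),(54,648)]
for z in (.0225,.0285):
  P=np.array([cp(c,(215,120),5,u,v,z) for u,v in pts])
  print(z,np.linalg.norm(P[0]-P[1]),np.linalg.norm(P[2]-P[3]),np.linalg.norm(P[1]-P[2]),np.linalg.norm(P[0]-P[3]),P.mean(0).round(4))
print('expected centre',PM+.016*np.array([np.cos(PA),np.sin(PA)]))
E
```

```text
0.0225 0.04900520628785534 0.05128077891091062 0.12149925392841926 0.12115831851036223 [0.5509 0.0786 0.0225]
0.0285 0.047924841943006086 0.050150247497859915 0.1188206923670412 0.11848727318036992 [0.5506 0.0805 0.0285]
expected centre [0.55150396 0.07909695]
```

Call:
{"fn": "drive_tool", "kwargs": {
  "targets": "-0.17 -0.5 0 0 8; -0.17 -1.5 0 0 16; -0.17 -3 0 0 24; -0.17 -4.5 0 0 32; -0.17 -6 0 0 40; -0.17 -7 0 0 48; -0.17 -7.3 0 0 56; 0.0 -7.3 0 0 64"
}}

```text
clock: 17.7
eef_pos: [0.479, 0.0672, 0.3093]
tcp_rot: [0.886, -0.464, -0.001, 0.0]
ft_force: [0.1, 0.4, 0.6]
finger_gap: 0.0472
```

Call:
{"fn": "drive_tool", "kwargs": {
  "targets": "0.1 0 0 0 8; 0.1 0 0 0 16; 0.1 0 0 0 24; 0.1 0 0 0 26; 0.1 0 0 0 26; 0.1 0 0 0 26"
}}

```text
clock: 18.3
eef_pos: [0.4798, 0.0673, 0.3094]
tcp_rot: [0.761, -0.649, -0.0, 0.0]
ft_force: [-0.3, 0.3, 0.4]
finger_gap: 0.0412
```

```bash
python3 - <<'E'
from h import *
delta(.4812,.0680,.243,PA-np.pi/2)
c=snap('wrist','w18'); crop('w18',130,60,370,320,2.3)
E
```

```text
pose [0.4798 0.0673 0.3094] yaw -1.4126 f [-0.34  0.27  0.39] gap 0.0412 t 18.3 j6 1.549
dx dy dz cm [-0.05 -0.16  6.64] spin 0.09 tilt [-7.e-04 -1.e-04 -1.e+00]
```

View pics/w18_c130_60.png

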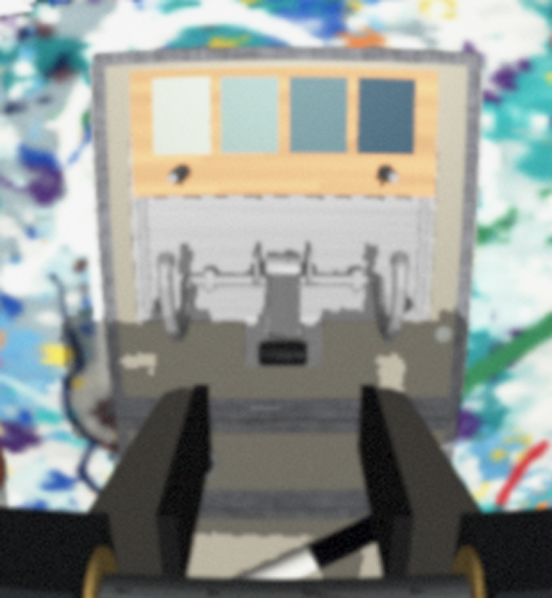

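The board lies squarely over the pile with the posts showing through. The roll is at (282,353). I'll descend onto it.

```bash
python3 - <<'E'
from h import *
c=load('w18'); p=cp(c,(130,60),2.3,282,353,.0765); print(p, intool(p))
E
```

```text
[0.4813111  0.06795702 0.0765    ] [-0.00041914 -0.00167513  0.2329813 ]
```

Call:
{"fn": "drive_tool", "kwargs": {
  "targets": "0.1 -0.05 -0.15 1.5 0; 0.1 -0.05 -0.15 3 0; 0.1 -0.05 -0.15 4.5 0; 0.1 -0.05 -0.15 5.8 0; 0.1 -0.05 -0.15 6.3 0; 0.1 -0.05 -0.15 6.3 0; 0.1 -0.05 -0.15 6.3 0"
}}

```text
clock: 19.05
eef_pos: [0.4816, 0.0681, 0.247]
tcp_rot: [0.76, -0.65, 0.0, -0.0]
ft_force: [-1.2, -0.6, 0.3]
finger_gap: 0.0414
```

```bash
python3 - <<'E'
from h import *
delta(.4812,.0680,.243,PA-np.pi/2)
c=snap('wrist','w19'); crop('w19',130,60,370,320,2.3)
E
```

```text
pose [0.4816 0.0681 0.247 ] yaw -1.4139 f [-1.21 -0.6   0.3 ] gap 0.0414 t 19.05 j6 1.551
dx dy dz cm [-0.    0.04  0.4 ] spin 0.01 tilt [ 3.e-04  0.e+00 -1.e+00]
```

View pics/w19_c130_60.png

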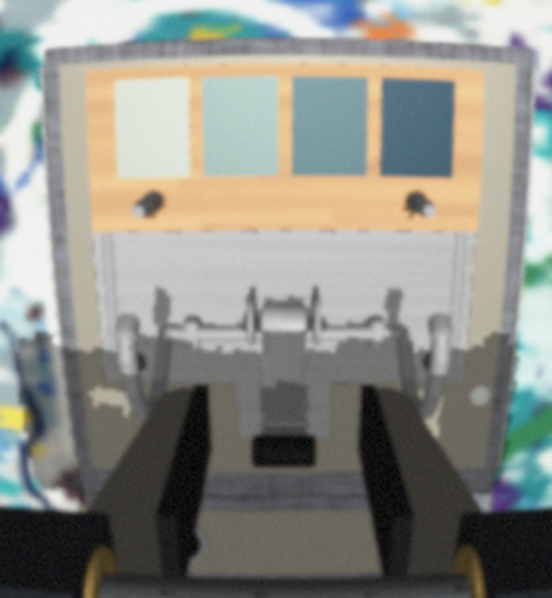

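Call:
{"fn": "drive_tool", "kwargs": {
  "targets": "1 0 0 0 0; 1 0 0 0 0; 1 0 0 0 0; 1 0 0 0 0; 1 0 0 0 0; 1 0 0 0 0",
  "grip_force": 45
}}

```text
clock: 19.7
eef_pos: [0.4815, 0.0681, 0.2469]
tcp_rot: [0.76, -0.65, 0.0, -0.0]
ft_force: [-0.4, 0.9, 3.5]
finger_gap: 0.0139
```

Call:
{"fn": "drive_tool", "kwargs": {
  "targets": "1 0 0.27 0.09 0; 1 0 0.54 0.18 0; 1 0 0.8 0.3 0; 1 0 1.05 0.41 0; 1 0 1.3 0.55 0; 1 0 1.54 0.69 0"
}}

```text
clock: 20.3
eef_pos: [0.4691, 0.0661, 0.2422]
tcp_rot: [0.76, -0.65, 0.003, -0.003]
ft_force: [2.6, 1.3, 23.4]
finger_gap: 0.0142
```

```bash
python3 - <<'E'
from h import *
delta()
c=snap('wrist','w20'); crop('w20',130,60,370,320,2.3)
E
```

```text
pose [0.4691 0.0661 0.2422] yaw -1.4141 f [ 2.59  1.32 23.39] gap 0.0142 t 20.3 j6 1.551
dx dy dz cm [0. 0. 0.] spin 0.0 tilt [ 0.0088  0.0013 -1.    ]
```

View pics/w20_c130_60.png

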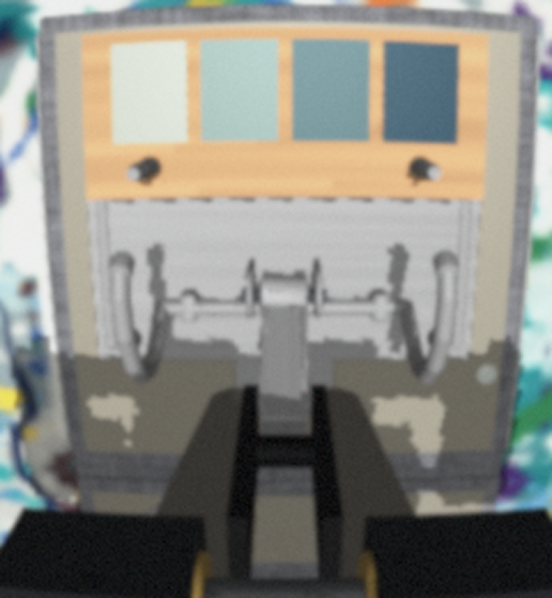

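The grip holds and the rings are turning closed, but 23 N upward means my path runs slightly below the arc. I'll raise it 2 mm and continue.

Call:
{"fn": "drive_tool", "kwargs": {
  "targets": "1 0 0.2 -0.05 0; 1 0 0.46 0.13 0; 1 0 0.68 0.31 0; 1 0 0.89 0.5 0; 1 0 1.08 0.7 0; 1 0 1.27 0.92 0"
}}

```text
clock: 20.95
eef_pos: [0.4556, 0.064, 0.2322]
tcp_rot: [0.76, -0.65, 0.002, -0.002]
ft_force: [-0.1, 0.5, 16.6]
finger_gap: 0.0144
```

```bash
python3 - <<'E'
from h import *
delta()
s=bot.get_state(); d=s['eef_pos'][:2]-PM; print('grasp rel x',np.cos(PA)*d[0]+np.sin(PA)*d[1],'z',s['eef_pos'][2]-.171)
E
```

```text
pose [0.4556 0.064  0.2322] yaw -1.4141 f [-0.14  0.45 16.59] gap 0.0144 t 20.95 j6 1.55
dx dy dz cm [0. 0. 0.] spin 0.0 tilt [ 5.9e-03  9.0e-04 -1.0e+00]
grasp rel x -0.08111788772337943 z 0.061209737475987236
```

Call:
{"fn": "drive_tool", "kwargs": {
  "targets": "1 0 0.18 0.22 0; 1 0 0.35 0.45 0; 1 0 0.5 0.7 0; 1 0 0.64 0.93 0; 1 0 0.77 1.2 0; 1 0 0.89 1.44 0; 1 0 1 1.7 0; 1 0 1.08 1.97 0"
}}

```text
clock: 21.75
eef_pos: [0.4423, 0.0619, 0.211]
tcp_rot: [0.76, -0.65, -0.0, 0.001]
ft_force: [-4.4, -0.4, 7.5]
finger_gap: 0.0142
```

Call:
{"fn": "drive_tool", "kwargs": {
  "targets": "1 0 0.08 0.3 0; 1 0 0.14 0.55 0; 1 0 0.17 0.75 0; 1 0 0.19 0.9 0; 1 0 0.19 1 0; 1 0 0.19 1.05 0"
}}

```text
clock: 22.35
eef_pos: [0.4394, 0.0614, 0.1998]
tcp_rot: [0.76, -0.65, -0.002, 0.002]
ft_force: [-5.9, -1.0, 2.7]
finger_gap: 0.0141
```

```bash
python3 - <<'E'
from h import *
delta()
s=bot.get_state(); d=s['eef_pos'][:2]-PM; print('grasp rel x',np.cos(PA)*d[0]+np.sin(PA)*d[1],'z',s['eef_pos'][2]-.171)
c=snap('wrist','w21'); crop('w21',130,60,370,320,2.3)
E
```

```text
pose [0.4394 0.0614 0.1998] yaw -1.414 f [-5.93 -1.04  2.66] gap 0.0141 t 22.35 j6 1.55
dx dy dz cm [0. 0. 0.] spin 0.0 tilt [-4.5e-03 -7.0e-04 -1.0e+00]
grasp rel x -0.09747702475341417 z 0.028791654734301314
```

View pics/w21_c130_60.png

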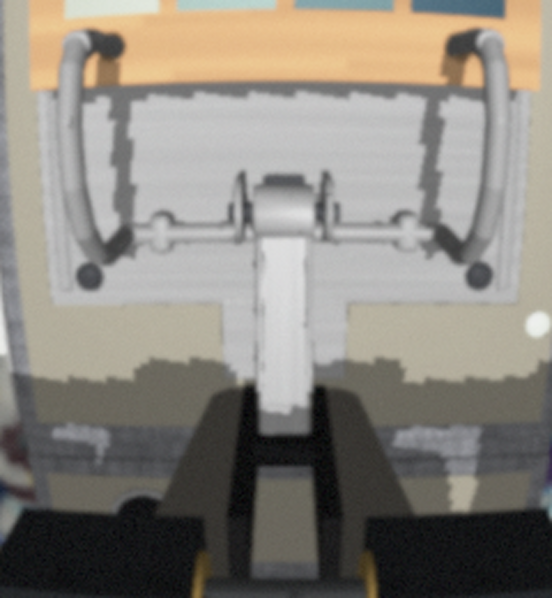

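The lever reads as shut and the rings cap the posts. I'll release, rise clear and check.

Call:
{"fn": "drive_tool", "kwargs": {
  "targets": "0.1 0 0 0 0; 0.1 0 0 0 0; 0.1 0 0 0 0; 0.1 0 0 0 0; 0.1 0 0 -2 0; 0.1 0 0 -6 0; 0.1 0 0 -10 0; 0.1 0 0 -12 0"
}}

```text
clock: 23.2
eef_pos: [0.4418, 0.0618, 0.3234]
tcp_rot: [0.76, -0.65, 0.001, -0.001]
ft_force: [0.9, -0.0, -0.2]
finger_gap: 0.0411
```

Call:
{"fn": "drive_tool", "kwargs": {
  "targets": "0.1 2 0 0 0; 0.1 6 2 -1 0; 0.1 11 4 -2 0; 0.1 15 6 -2 0; 0.1 15 6 -2 0; 0.1 15 6 -2 0; 0.1 15 6 -2 0"
}}

```text
clock: 23.9
eef_pos: [0.4055, -0.0953, 0.3404]
tcp_rot: [0.76, -0.65, -0.0, -0.0]
ft_force: [0.7, -0.0, -0.2]
finger_gap: 0.0411
```

```bash
python3 - <<'E'
from h import *
delta()
c=snap('wrist','w22'); crop('w22',0,0,512,384,1.56)
c=snap('top','t22'); crop('t22',115,130,225,230,7)
E
```

```text
pose [ 0.4055 -0.0953  0.3404] yaw -1.4139 f [ 0.74 -0.01 -0.23] gap 0.0411 t 23.9 j6 1.179
dx dy dz cm [0. 0. 0.] spin 0.0 tilt [ 2.e-04  3.e-04 -1.e+00]
```

View pics/w22_c0_0.png

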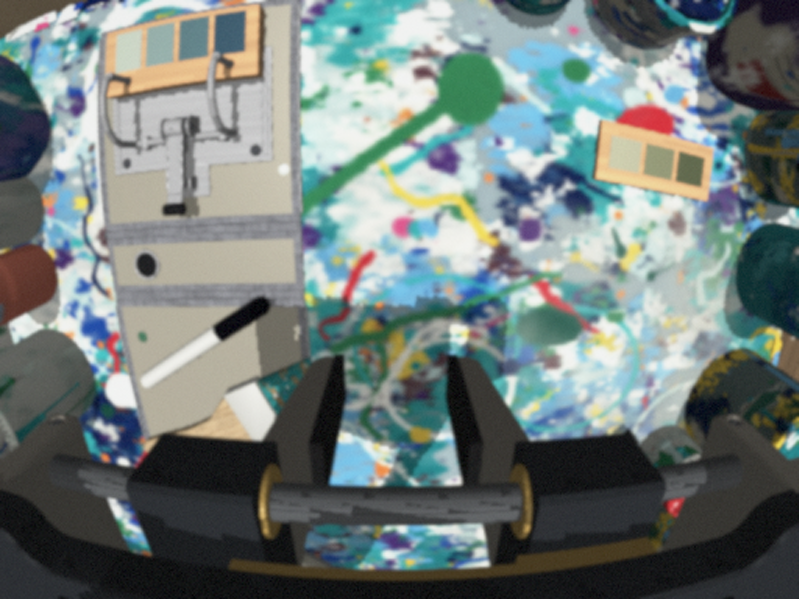

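View pics/t22_c115_130.png

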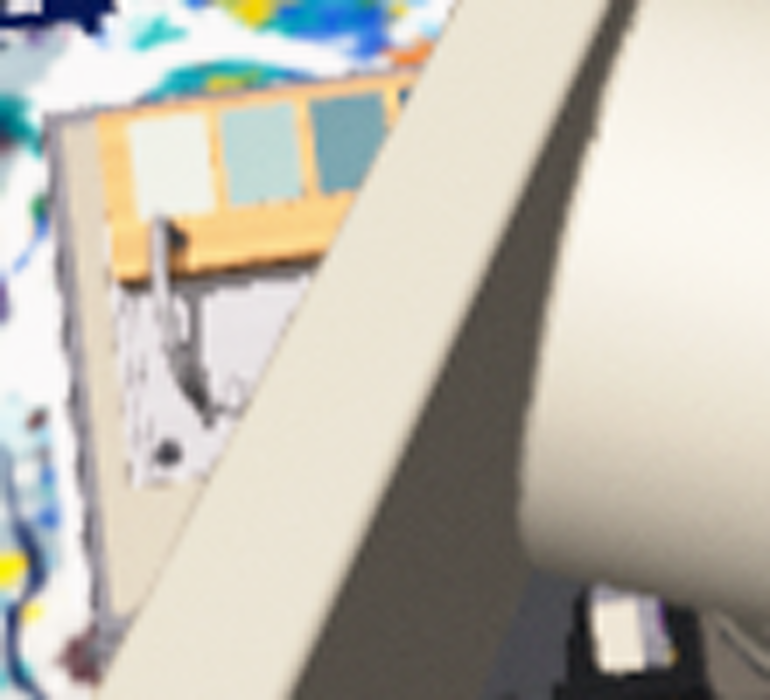

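Rings are shut: the left ring tip at (160,218) in the top crop is where it was at the start. I'll clear the top view for a final check.

Call:
{"fn": "drive_tool", "kwargs": {
  "targets": "0.1 3 0 -1 0; 0.1 7 0 -3 0; 0.1 11 0 -5 0; 0.1 15 0 -5 0; 0.1 19 0 -5 0; 0.1 20 0 -5 0; 0.1 20 0 -5 0; 0.1 20 0 -5 0"
}}

```text
clock: 24.8
eef_pos: [0.4366, -0.2919, 0.3899]
tcp_rot: [0.761, -0.649, -0.001, -0.0]
ft_force: [0.4, 0.4, -0.6]
finger_gap: 0.0415
```

```bash
python3 - <<'E'
from h import *
delta()
c=snap('top','t23'); crop('t23',115,130,225,230,7)
w=load('w22'); p=cp(w,(0,0),1.56,175,209,.0305); d=p[:2]-PM
print('roll rel if shut',np.cos(PA)*d[0]+np.sin(PA)*d[1],-np.sin(PA)*d[0]+np.cos(PA)*d[1])
E
```

```text
pose [ 0.4366 -0.2919  0.3899] yaw -1.4129 f [ 0.37  0.43 -0.59] gap 0.0415 t 24.8 j6 0.82
dx dy dz cm [0. 0. 0.] spin 0.0 tilt [-0.0012  0.0013 -1.    ]
roll rel if shut -0.09618725203718985 -0.0013540615125039544
```

View pics/t23_c115_130.png

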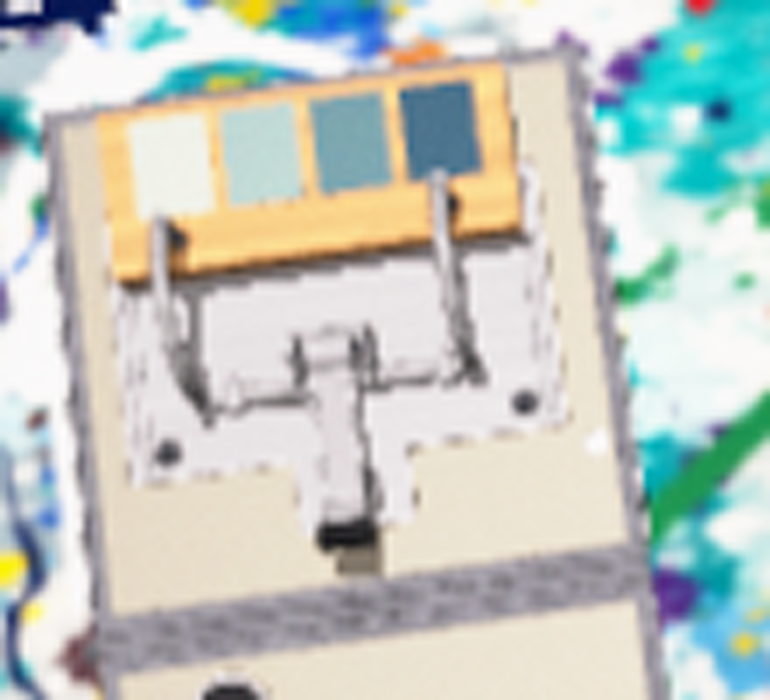

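The roll at (347,533) and both ring tips are in exactly their starting, shut positions, and the board covers the pile squarely.

```bash
python3 - <<'E'
from h import *
c=load('t23')
P=np.array([cp(c,(115,130),7,u,v,.0225,False) for u,v in [(97,115),(503,62),(520,230),(118,278)]])
print('board centre',P.mean(0).round(4),'exp',PM+.016*np.array([np.cos(PA),np.sin(PA)]),'in file',w2file(P.mean(0)))
print(np.linalg.norm(P[0]-P[1]),np.linalg.norm(P[1]-P[2]))
print(bot.sign_off())
E
```

```text
board centre [0.5514 0.0777 0.0225] exp [0.55150396 0.07909695] in file [0.01481643 0.00068023]
0.12032721520719249 0.05184623560983588
the job is handed in; nothing more can be done
None
```

The swatch board is filed on both posts, the rings are shut over it, and the job is handed in after about 25 s of the 72 s allowed. `sign_off` gives no verdict, so I don't know how it was judged.

- **Lever open:** I gripped the roll and lifted it past the dead point, and it sprang fully up. The wrist image showed the roll up and the rings leaning back.
- **Threading:** I found the post tips with the wrist camera and lowered the board in small steps. The wrist force stayed within its noise, about 1 N.
- **Release:** I let go about 1 mm above the pile.
- **Lever closed:** I gripped the roll and brought it down along its arc. The wrist force reached about 23 N at first because my path ran slightly low. I raised the path and it fell away.

**Last checks**
- **Lever and rings:** in the final top view the roll and both ring tips were in the same places as at the start, so the lever is down.
- **Board position:** it measured about (14.8, 0.7) mm in the file frame, within the allowed range. My estimate of the file's x origin could be about 3 mm out, which would make that about 17.5 mm, still in range.
- **Board height:** I did not probe it separately. The measured board size fits it lying flat at the filed height, but that check is only good to a few mm.
- **Unpunched panel:** I never touched it, and it was still lying to the right of the file in the last wrist picture.
- **Robot:** it was well clear of everything at hand-in.

No check failed. The only disagreements were measurements differing by 1–2 mm, within the camera calibration.

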